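# Clear the drying deck and stand the heels up to dry

### The arm

A 6-joint arm with a two-finger parallel gripper is mounted at the origin on the work surface. World frame = base frame: x ahead of the robot, y to its left, z up, the work surface at z = 0. Lengths are in mm, angles in rad, forces in N, time in s.
With the tool pointing down it reaches from about 375 to 925 mm from the base axis. Payload 5.7 kg.
Tool frame: the origin (TCP) lies at the centre of the arm's flange, where the gripper is bolted on; the fingertips stand arm.tip_reach ahead of it and the grasp point (between the pads) lies 163 mm ahead of it (arm.tip_reach is the distance from the TCP to the fingertips, in mm); z points along the fingers, y is the line along which they close (so a half turn about z gives the same grasp; the last joint's range is limited). The gripper opens to 88 mm and grips with 3 to 60 N. Pads are 20 mm wide; open, the fingers measure 115 mm over their backs; the gripper's body (75 mm by 178 mm) begins 61 mm behind the grasp point.
Start: joints at [-1.244, 0.359, 1.51, -0, 1.272, -0.115], TCP at [256.528, -542.383, 404.623] pointing down, gripper open.
Joint ranges: [-2.97, 2.97], [-1.01, 2.36], [0.21, 2.38], [-0.96, 4.11], [0.2, 2.71], [-2.98, 2.98]. Speed limits (rad/s): [2.39, 2.39, 3.14, 3.14, 3.14, 3.14].

### API

Orientations are given as a rotation vector (axis times angle).
In Python, from rig import arm gives the robot as it stands. The module is installed in compiled form; this text tells all that it offers.
- The arm moves only by the shell command python3 -m pendant 'ROWS' [FORCE]. ROWS is JSON, a list of rows, each a list of 3 entries, a list of its own where there are three numbers: the shift along the tool's x, y, z in mm, then the turn, a rotation vector about the tool's x, y, z in degrees, then the opening, from 0 (shut) to 1 (fully open). A call has 1 to 20 rows; each row shifts and turns the commanded pose from where the row before left it, along the tool's axes as they then stand; what a row does not reach is not made up. A row lasts 1/8 s, in which the tool goes at most 62.5 mm and 10.7 degrees, less where a joint would pass 70% of its speed; a pose out of reach is approached as far as the arm can. A call with a gripper value outside its range is refused whole. The fingers move at their own pace and stop on an object; FORCE is the grip in N (left out, the last holds). Time passes only in rows, so rows that do not move let the fingers close. It gives the time, the measured TCP pose, the force, the opening and the grip force at its end, in the units of the state.
- arm.observe(): the state, without advancing time (a new reading comes with each control period).
- arm.camera(name): name is "side" or "top"; returns (picture, depth): 420x560x3 uint8, red, green, blue; 420x560 float32, mm along the optical axis (not along the pixel's ray), 0 where there is no reading.
- arm.camera_info(name): a dict with "intrinsics" (3x3 intrinsics, pixels), "R" (3x3) and "t" (3): a world point X has camera coordinates R X + t. Camera axes: x right, y down, z forward; pixel columns grow to the right and rows downward; lengths in mm; the calibration is good to about 2 mm. A picture is of the moment at which its call begins. camera_info takes no time and is no camera call.
- arm.hand_in(): hands the job in; it is judged then, once.
The state is a dict: "t": time; "joint_pos": joint angles; "dq": joint speeds; "joint_efforts": joint torques, N m; "ee_pos": TCP position; "tcp_rot": TCP orientation; "force": force on the tool from outside, world axes, zero at the start; "ft_torque": the same for the moment, N m; "width": finger opening in mm; "gripper_force": force on a finger pad.
Only numpy, scipy, OpenCV 4.12 (cv2) and the standard library are available. Lean on these libraries where they do the work, as an engineer would, in place of code of your own. Each camera call takes 0.05 s, during which the arm holds its last target. There are 200 camera calls.

### The job

First scrape all the cork offcuts off the metal deck into the scrap trough at its end, pushing them with the scraper block and never touching them with the gripper, and put the scraper back upright on its rubber mat. Then stand every heel block lying on the bench upright on its straight thin edge, round end up, on the cleared deck between the lips, free-standing and not touching one another, so that both faces can dry. Leave the hammer, can, spool, rule and awl where they are.

Things in the scene. Friction and masses are not known exactly. Their poses are not given: they have to be found in the camera images.
- station: Fixed metal drying station. Flat deck 196 mm (x) by 460 mm (y), top 40 mm above the bench; origin under the deck's centre at bench height, z up. Along both long sides a lip 8 mm thick, 10 mm high (180 mm free between). The +y end (y = +230 mm) is open and drops into the scrap trough; the -y end is open and drops to the bench.
- trough (a point): Centre of the floor of the scrap trough at the deck's +y end, part of the station: 180 mm (x) by 120 mm (y) inside, floor 4 mm above the bench, outer walls reaching 50 mm above it; the deck's edge is 60 mm from this point.
- mat: Thin black rubber mat, the scraper's place, fixed; 120 mm (x) by 210 mm (y) by 3 mm thick; origin at the centre of its underside.
- scraper: Hand scraper block: grey foot 160 mm (x) by 56 mm (y) by 24 mm high, and on it an upright wooden grip 100 mm (x) by 22 mm (y) that reaches from 24 to 70 mm above the underside. About 250 g. Origin at the centre of the underside, z up. It starts on the mat, its long side along the mat's long side.
- heel0: Dark heel block, a D-shaped slab 24 mm thick, ~100 g: straight edge 56 mm wide, parallel straight sides 52 mm long, then a half-round end of radius 28 mm; 80 mm long. Origin on one flat face's centre line, 30 mm from the straight edge; x to the round end, z into the thickness (0 to +24 mm). Starts flat on the bench, z up, straight edge roughly towards the station (+y). 3 or 4 heels; absent: None.
- heel1: Dark heel block, a D-shaped slab 24 mm thick, ~100 g: straight edge 56 mm wide, parallel straight sides 52 mm long, then a half-round end of radius 28 mm; 80 mm long. Origin on one flat face's centre line, 30 mm from the straight edge; x to the round end, z into the thickness (0 to +24 mm). Starts flat on the bench, z up, straight edge roughly towards the station (+y). 3 or 4 heels; absent: None.
- heel2: Dark heel block, a D-shaped slab 24 mm thick, ~100 g: straight edge 56 mm wide, parallel straight sides 52 mm long, then a half-round end of radius 28 mm; 80 mm long. Origin on one flat face's centre line, 30 mm from the straight edge; x to the round end, z into the thickness (0 to +24 mm). Starts flat on the bench, z up, straight edge roughly towards the station (+y). 3 or 4 heels; absent: None.
- heel3: Dark heel block, a D-shaped slab 24 mm thick, ~100 g: straight edge 56 mm wide, parallel straight sides 52 mm long, then a half-round end of radius 28 mm; 80 mm long. Origin on one flat face's centre line, 30 mm from the straight edge; x to the round end, z into the thickness (0 to +24 mm). Starts flat on the bench, z up, straight edge roughly towards the station (+y). 3 or 4 heels; absent: None.
- chip0: Cork offcut lying on the deck, 36 x 28 x 8 mm, about 12 g; origin at the centre of its underside, z up. 3 to 5 offcuts are present; absent ones read None. None lies within 70 mm of the deck's -y end.
- chip1: Cork offcut lying on the deck, 32 x 30 x 8 mm, about 12 g; origin at the centre of its underside, z up. 3 to 5 offcuts are present; absent ones read None. None lies within 70 mm of the deck's -y end.
- chip2: Cork offcut lying on the deck, 40 x 27 x 8 mm, about 12 g; origin at the centre of its underside, z up. 3 to 5 offcuts are present; absent ones read None. None lies within 70 mm of the deck's -y end.
- chip3: Cork offcut lying on the deck, 34 x 32 x 8 mm, about 12 g; origin at the centre of its underside, z up. 3 to 5 offcuts are present; absent ones read None. None lies within 70 mm of the deck's -y end.
- chip4: Cork offcut lying on the deck, 38 x 28 x 8 mm, about 12 g; origin at the centre of its underside, z up. 3 to 5 offcuts are present; absent ones read None. None lies within 70 mm of the deck's -y end.
- hammer: Hammer lying on the bench behind the work; leave alone. Origin on its underside.
- cement: Can of cement, 80 mm across, 75 mm high; leave alone. Origin on its underside.
- spool: Thread spool, 52 mm across, 60 mm high; leave alone. Origin on its underside.
- rule: Steel rule lying flat, 160 x 25 x 4 mm, on the robot's side of the heels; leave alone. Origin on its underside.
- awl: Awl with handle, lying on the bench on the robot's side of the heels; leave alone. Origin on its underside.

How it is judged:
By the outcome, as a careful person would: the job done as asked, in the order asked, and still so for the second after the job is handed in, with the robot touching nothing.
Of heel0, heel1, heel2, heel3 only 3 to 4 are there at a start; the rules pass over those that are not, and their reading is None.
Of chip0, chip1, chip2, chip3, chip4 only 3 to 5 are there at a start; the rules pass over those that are not, and their reading is None.
At some moment in a run one of heel0, heel1, heel2, heel3 may be knocked a few centimetres aside while the robot is not near it.
Once in a run the grip may slacken for a moment while it holds something.
It also fails if it takes over 210 s, if anything falls off the work surface, if the arm or the gripper's body presses on something with over 40 N, if the wrist force passes 120 N, or if a joint passes its speed limit or range.

## Working session

There is one attempt and no reset: what is moved stays moved. The work goes in short steps, Python scripts to look and compute and a shell command to move; the robot and the scene stay as the last step left them, time stands still between calls to the robot, and variables do not carry over. Pictures are saved under pics/ and viewed, at most 14 in all, crops included, and the job is handed in when it is done.

```bash
mkdir -p pics; cat > h.py <<'E'
import numpy as np, cv2, json
from rig import arm
def snap(n,save=None):
    im,d=arm.camera(n); im=np.ascontiguousarray(im)
    if save: cv2.imwrite('pics/'+save,im[:,:,::-1])
    return im,np.array(d)
def pts(n,d):
    i=arm.camera_info(n);K=np.array(i['intrinsics']);R=np.array(i['R']);t=np.array(i['t'])
    v,u=np.mgrid[:d.shape[0],:d.shape[1]]
    c=np.stack([(u-K[0,2])/K[0,0]*d,(v-K[1,2])/K[1,1]*d,d],-1)
    return (c-t)@R
E
python3 - <<'E'
from h import *
s=arm.observe(); print({k:np.round(v,3).tolist() for k,v in s.items()}, arm.tip_reach)
for n in('top','side'):
    im,d=snap(n,n+'0.png'); np.savez(n+'0.npz',im=im,d=d); i=arm.camera_info(n); print(n,np.round(-np.array(i['R']).T@np.array(i['t'])),np.round(i['R'],2).tolist(),np.round(i['intrinsics'],0).tolist())
E
```

```text
{'t': 0.0, 'joint_pos': [-1.244, 0.359, 1.511, 0.0, 1.272, -0.115], 'dq': [0.001, -0.0, 0.0, 0.0, 0.001, -0.002], 'joint_efforts': [-0.001, -51.538, -27.072, 0.067, 0.035, -0.0], 'ee_pos': [256.425, -542.049, 403.827], 'tcp_rot': [-3.064, -0.688, 0.0], 'force': [-0.54, 0.187, 0.228], 'ft_torque': [-0.014, -0.021, 0.048], 'gripper_force': 0.0, 'width': 87.744} 182.0
top [ 452.   53. 1205.] [[0.0, -1.0, 0.02], [-1.0, -0.01, -0.1], [0.1, -0.02, -1.0]] [[432.0, 0.0, 284.0], [0.0, 432.0, 210.0], [0.0, 0.0, 1.0]]
side [ 237. 1206.  828.] [[-0.97, -0.26, 0.01], [-0.15, 0.51, -0.84], [0.22, -0.82, -0.54]] [[483.0, 0.0, 288.0], [0.0, 483.0, 210.0], [0.0, 0.0, 1.0]]
```

View pics/top0.png

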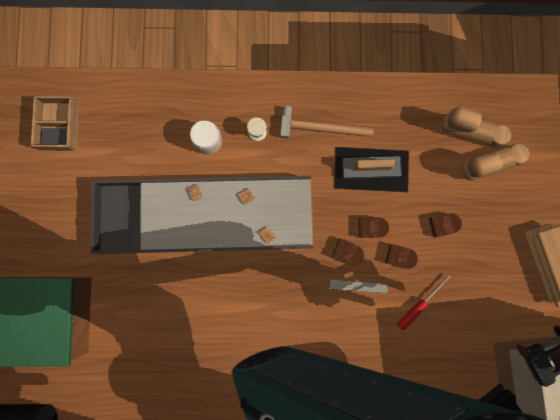

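View pics/side0.png

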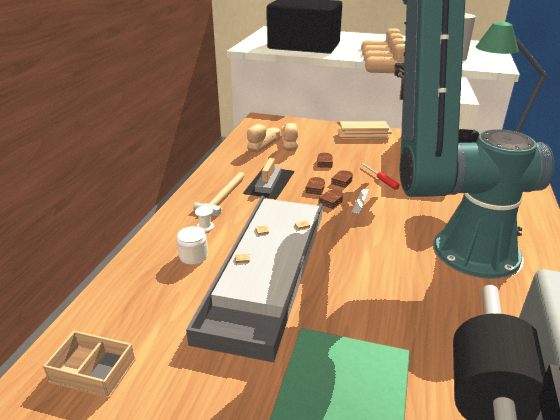

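The top view shows the station (columns 93–313, rows 178–252, trough on the left), 3 chips at (194,192), (247,196) and (266,235), the scraper at (372,166), and 4 heels at (374,227), (346,251), (401,257) and (445,224). The side view agrees.

```bash
cat >> h.py <<'E'
def rects(P,mask,amin):
    n,l,st,c=cv2.connectedComponentsWithStats(mask.astype(np.uint8))
    out=[]
    for k in range(1,n):
        if st[k,4]<amin: continue
        m=l==k; q=P[m]; (cx,cy),(w,h),a=cv2.minAreaRect(q[:,:2].astype(np.float32))
        out.append((st[k,4],np.round(c[k]).tolist(),'rect',round(cx,1),round(cy,1),round(w,1),round(h,1),round(a,1),'z',np.round(np.percentile(q[:,2],[5,50,95]),1).tolist()))
    return out
E
python3 - <<'E'
from h import *
z=np.load('top0.npz'); im,d=z['im'],z['d']; P=pts('top',d)
hsv=cv2.cvtColor(im,cv2.COLOR_RGB2HSV)
Z=P[...,2]
X,Y=P[...,0],P[...,1]
print('bench z',np.round([Z[r,c] for r,c in((280,250),(150,250),(200,500),(270,330),(215,320))],1))
roi=np.zeros(Z.shape,bool); roi[100:290,85:470]=1
print('above 15mm');[print(o) for o in rects(P,roi&(Z>15),30)]
print('deck');[print(o) for o in rects(P,roi&(Z>36)&(Z<44),200)]
print('lips');[print(o) for o in rects(P,roi&(Z>46)&(Z<55)&(X>380)&(X<600),20)]
print('grip');[print(o) for o in rects(P,roi&(Z>60),20)]
roi2=roi.copy(); roi2[:,:315]=0
print('18..28');[print(o) for o in rects(P,roi2&(Z>19)&(Z<32),20)]
roi3=roi.copy(); roi3[:,313:]=0;roi3[:180]=0;roi3[252:]=0
print('chips');[print(o) for o in rects(P,roi3&(hsv[...,1]>90)&(hsv[...,2]>90),15)]
dark=(hsv[...,2]<50)&roi; dark[:, :325]=0; dark[205:]=0
print('mat');[print(o) for o in rects(P,dark,50)]
E
python3 -c "
import cv2
im=cv2.imread('pics/top0.png')[140:300,300:480]
cv2.imwrite('pics/c0.png',cv2.resize(im,None,fx=4,fy=3.7,interpolation=cv2.INTER_CUBIC))"
```

```text
bench z [-0.4 -5.5 -0.5 -3.  -0.9]
above 15mm
(np.int32(988), [319.0, 126.0], 'rect', 644.2, -78.3, 259.1, 407.7, 84.7, 'z', [17.4, 23.8, 28.6])
(np.int32(703), [457.0, 122.0], 'rect', 652.4, -200.0, 94.6, 638.4, 30.0, 'z', [24.8, 81.4, 100.7])
(np.int32(291), [256.0, 127.0], 'rect', 632.2, 91.5, 365.7, 49.4, 4.4, 'z', [55.4, 60.0, 63.7])
(np.int32(806), [205.0, 137.0], 'rect', 617.7, 165.2, 398.7, 77.9, 28.1, 'z', [32.5, 74.2, 78.6])
(np.int32(1180), [371.0, 167.0], 'rect', 616.5, -101.5, 122.7, 434.3, 31.1, 'z', [22.7, 28.5, 74.8])
(np.int32(144), [466.0, 169.0], 'rect', 558.5, -230.4, 51.4, 603.1, 25.5, 'z', [22.0, 33.2, 68.9])
(np.int32(13458), [217.0, 214.0], 'rect', 547.1, 247.3, 202.0, 589.7, 1.7, 'z', [36.2, 40.8, 51.0])
(np.int32(557), [446.0, 224.0], 'rect', 480.8, -208.7, 56.1, 523.1, 12.5, 'z', [19.4, 23.7, 27.6])
(np.int32(564), [373.0, 227.0], 'rect', 503.9, -102.2, 61.3, 321.2, 7.8, 'z', [19.8, 24.1, 27.8])
(np.int32(563), [348.0, 252.0], 'rect', 464.1, -72.1, 242.3, 65.3, 80.6, 'z', [20.3, 24.0, 27.7])
(np.int32(570), [401.0, 257.0], 'rect', 457.4, -145.5, 392.0, 60.7
[... 1882 characters left out ...]
', [20.3, 24.2, 27.7])
chips
(np.int32(84), [312.0, 203.0], 'rect', 572.9, -51.9, 158.3, 3.5, 0.1, 'z', [-4.5, -0.0, 3.3])
(np.int32(148), [195.0, 192.0], 'rect', 607.8, 267.6, 35.4, 28.3, 22.7, 'z', [42.7, 47.8, 51.6])
(np.int32(157), [246.0, 196.0], 'rect', 599.5, 130.0, 33.8, 35.0, 32.6, 'z', [42.6, 48.0, 51.2])
(np.int32(20), [87.0, 218.0], 'rect', 539.0, 569.8, 8.5, 13.9, 0.1, 'z', [-2.7, 0.4, 4.7])
(np.int32(155), [267.0, 235.0], 'rect', 494.8, 72.0, 38.4, 28.0, 37.4, 'z', [43.9, 47.5, 50.9])
(np.int32(134), [294.0, 250.0], 'rect', 455.9, 19.2, 8.3, 144.6, 0.2, 'z', [-3.1, 0.5, 50.1])
mat
(np.int32(1725), [370.0, 171.0], 'rect', 635.5, -116.5, 193.3, 460.8, 24.6, 'z', [-0.7, 3.0, 7.6])
```

View pics/c0.png

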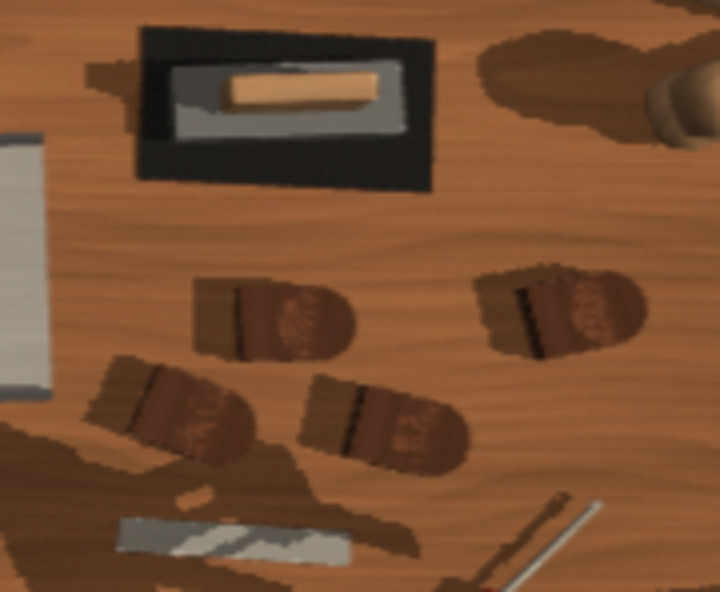

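The crop shows all four D-shaped heels with their straight edges to the left (+y), and the scraper's grip off to one side in the picture because of parallax. Next I'll get precise frames and a move calculator.

```bash
cat >> h.py <<'E'
from scipy.spatial.transform import Rotation as Ro
def Rtool(z,y):
    z=np.array(z,float);z/=np.linalg.norm(z);y=np.array(y,float);y-=z*(y@z);y/=np.linalg.norm(y)
    return np.stack([np.cross(y,z),y,z],1)
def cur():
    s=arm.observe(); return np.array(s['ee_pos']),Ro.from_rotvec(s['tcp_rot']).as_matrix()
def rel(g,R,reach=163,p=None,R0=None):
    "turn (tool axes, deg) to do first, then shift in the NEW tool axes, to bring grasp point to g"
    if p is None: p,R0=cur()
    tcp=np.array(g)-reach*R[:,2]
    t=Ro.from_matrix(R0.T@R).as_rotvec(degrees=True); sh=R.T@(tcp-p)
    print('turn',np.round(t,1),'|',round(np.linalg.norm(t),1),' then shift(new axes)',np.round(sh,1),' shift(old axes)',np.round(R0.T@(tcp-p),1))
    return tcp,R
E
cat > log.py <<'E'
from h import *
s=arm.observe()
with open('log.jsonl','a') as f: f.write(json.dumps({k:np.array(s[k]).tolist() for k in('joint_pos','ee_pos','tcp_rot')})+'\n')
print('t',round(s['t'],2),'q',np.round(s['joint_pos'],3),'ee',np.round(s['ee_pos'],1),'R',np.round(Ro.from_rotvec(s['tcp_rot']).as_matrix(),3).tolist(),'F',np.round(s['force'],1),'w',round(float(s['width']),1),round(float(s['gripper_force']),1))
E
python3 log.py
python3 - <<'E'
from h import *
z=np.load('top0.npz'); im,d=z['im'],z['d']; P=pts('top',d); Z=P[...,2]; X,Y=P[...,0],P[...,1]
ok=(d>0)
def mr(name,m):
    m=cv2.morphologyEx((m&ok).astype(np.uint8),cv2.MORPH_OPEN,np.ones((2,2)))>0
    q=P[m]; r=cv2.minAreaRect(q[:,:2].astype(np.float32)); b=cv2.boxPoints(r)
    e=[b[1]-b[0],b[2]-b[1]]; e=max(e,key=np.linalg.norm); print(name,m.sum(),'c',np.round(r[0],1),'size',np.round(r[1],1),'long axis deg from +y',round(np.degrees(np.arctan2(-e[0]*np.sign(e[1]),abs(e[1]))),2),'z',np.round(np.median(q[:,2]),1))
mr('grip',(Z>64)&(Z<80)&(abs(X-687)<60)&(abs(Y+217)<100))
mr('foot+grip',(Z>20)&(Z<80)&(abs(X-687)<60)&(abs(Y+217)<110))
mr('station',(Z>34)&(Z<55)&(abs(X-551)<130)&(Y>-80)&(Y<600))
mr('deck',(Z>36)&(Z<44)&(abs(X-551)<130)&(Y>-80)&(Y<430))
hsv=cv2.cvtColor(im,cv2.COLOR_RGB2HSV)
mr('mat',(hsv[...,2]<75)&(hsv[...,1]<120)&(Z<34)&(abs(X-687)<85)&(abs(Y+217)<130))
for i,(a,b) in enumerate([(518,-221),(448,-152),(437,-299),(528,-424)]): mr('heel%d'%i,(Z>18)&(Z<32)&(np.hypot(X-a,Y-b)<55))
# side view check of heel/grip
z=np.load('side0.npz'); P=pts('side',z['d']); Z=P[...,2]; X,Y=P[...,0],P[...,1]; ok=z['d']>0; 
mr('side grip',(Z>64)&(Z<80)&(abs(X-687)<60)&(abs(Y+217)<100))
mr('side deck',(Z>36)&(Z<44)&(abs(X-551)<130)&(Y>-80)&(Y<430))
R=Rtool([0,0,-1],[1,0,0]);rel([687,-217,53],R)
E
```

```text
t 0.1 q [-1.244  0.359  1.511 -0.     1.273 -0.115] ee [ 256.4 -542.1  403.9] R [[0.904, 0.428, -0.001], [0.428, -0.904, 0.002], [0.0, -0.002, -1.0]] F [0.4 0.3 0.8] w 87.8 0.0
grip 310 c [599.3 -99.1] size [ 67.2 418.1] long axis deg from +y 35.04 z 72.1
foot+grip 1147 c [ 616.7 -106.7] size [120.7 442.6] long axis deg from +y 30.71 z 28.5
station 13083 c [545.6 253. ] size [203.9 615.8] long axis deg from +y 2.34 z 40.7
deck 9859 c [544.2 178.8] size [195.1 466.8] long axis deg from +y 2.35 z 40.3
mat 1974 c [ 633.4 -119.5] size [191.2 462.7] long axis deg from +y 24.07 z 3.4
heel0 552 c [ 502.4 -106.8] size [ 60.6 329.2] long axis deg from +y 7.18 z 24.0
heel1 554 c [461.2 -75.9] size [250.1  63.5] long axis deg from +y -10.04 z 23.8
heel2 553 c [ 455.5 -150.5] size [402.   60.8] long axis deg from +y -7.56 z 23.9
heel3 543 c [ 479.7 -214.9] size [ 56.9 535.3] long axis deg from +y 12.02 z 23.5
side grip 109 c [ 689.  -277.6] size [ 21.8 232.7] long axis deg from +y 6.0 z 70.5
side deck 6475 c [475.1 589.9] size [ 244.7 1298.8] long axis deg from +y 10.44 z 40.2
turn [ -0.1  -0.1 -64.7] | 64.7  then shift(new axes) [325.1 430.6 187.9]  shift(old axes) [ 528.2 -109.5  188.2]
```

```bash
cat >> h.py <<'E'
def mr(name,P,m,q=1):
    m=cv2.morphologyEx(m.astype(np.uint8),cv2.MORPH_OPEN,np.ones((2,2)))>0
    p=P[m]; h=cv2.convexHull(np.round(p[:,:2]*10).astype(np.int32).reshape(-1,1,2)).astype(np.float32)/10
    r=cv2.minAreaRect(h); b=cv2.boxPoints(r); e=max([b[1]-b[0],b[2]-b[1]],key=np.linalg.norm)
    a=np.degrees(np.arctan2(-e[0]*(1 if e[1]>=0 else -1),abs(e[1])))
    print(name,m.sum(),'c',np.round(r[0],1),'mean',np.round(p.mean(0),1),'size',np.round(r[1],1),'long axis ccw from +y',round(a,1))
    return p
E
cat > meas.py <<'E'
from h import *
z=np.load('top0.npz'); im,d=z['im'],z['d']; P=pts('top',d); Z=P[...,2]; X,Y=P[...,0],P[...,1]
mr('grip',P,(Z>66)&(Z<80)&(abs(X-687)<60)&(abs(Y+217)<100))
mr('foot+grip',P,(Z>20)&(Z<80)&(abs(X-687)<60)&(abs(Y+217)<110))
mr('station',P,(Z>34)&(Z<55)&(abs(X-551)<130)&(Y>-80)&(Y<600))
mr('deck',P,(Z>36)&(Z<44)&(abs(X-551)<130)&(Y>-80)&(Y<430))
hsv=cv2.cvtColor(im,cv2.COLOR_RGB2HSV)
mr('mat',P,(hsv[...,2]<75)&(hsv[...,1]<120)&(Z<34)&(abs(X-687)<85)&(abs(Y+217)<130))
for i,(a,b) in enumerate([(518,-221),(448,-152),(437,-299),(528,-424)]): mr('heel%d'%i,P,(Z>18)&(Z<32)&(np.hypot(X-a,Y-b)<55))
z=np.load('side0.npz'); P=pts('side',z['d']); Z=P[...,2]; X,Y=P[...,0],P[...,1]
mr('side grip',P,(Z>66)&(Z<80)&(abs(X-687)<60)&(abs(Y+217)<100))
mr('side deck',P,(Z>36)&(Z<44)&(abs(X-551)<130)&(Y>-80)&(Y<430))
E
python3 meas.py
```

```text
grip 297 c [599.3 -99.1] mean [ 683.1 -219.1   73.3] size [ 66.6 418.1] long axis ccw from +y 35.1
foot+grip 1147 c [ 616.7 -106.7] mean [ 679.5 -214.8   46.9] size [120.7 442.6] long axis ccw from +y 30.7
station 13083 c [545.7 252.9] mean [548.3 197.8  44.9] size [203.9 615.7] long axis ccw from +y 2.3
deck 9859 c [544.2 178.8] mean [547.7 180.9  44.9] size [195.  466.8] long axis ccw from +y 2.4
mat 1974 c [ 633.4 -119.5] mean [ 676.8 -217.7   10. ] size [191.2 462.6] long axis ccw from +y 24.1
heel0 552 c [ 502.4 -106.8] mean [ 515.6 -220.9   26.5] size [ 60.6 329.2] long axis ccw from +y 7.2
heel1 554 c [461.2 -76. ] mean [ 446.2 -151.5   31.1] size [250.1  63.5] long axis ccw from +y -10.1
heel2 553 c [ 455.5 -150.5] mean [ 434.9 -296.8   31. ] size [401.9  60.7] long axis ccw from +y -7.6
heel3 543 c [ 479.7 -215. ] mean [ 525.  -424.3   24.1] size [ 56.9 535.2] long axis ccw from +y 12.0
side grip 97 c [ 680.9 -213. ] mean [ 679.6 -207.1   69.3] size [ 17.7 103.1] long axis ccw from +y 1.3
side deck 6475 c [475.  589.9] mean [544.9 228.1  43.3] size [ 244.7 1298.8] long axis ccw from +y 10.4
```

```bash
sed -i 's/np.ones((2,2)))>0/np.ones((3,3)))>0)\&m/; s/m=cv2.morphologyEx(m.astype/m=(cv2.morphologyEx(m.astype/' h.py; python3 meas.py
```

```text
grip 295 c [ 686.4 -216.4] mean [ 685.9 -216.5   72.5] size [22.2 97.9] long axis ccw from +y 2.4
foot+grip 1143 c [ 686.8 -216.9] mean [ 683.4 -213.5   40.9] size [ 56.5 160.2] long axis ccw from +y 2.3
station 13047 c [550.  247.4] mean [551.2 200.6  41.7] size [196.5 589.4] long axis ccw from +y 1.8
deck 9227 c [552.2 183.4] mean [550.9 184.1  40.2] size [180.7 460.9] long axis ccw from +y 1.7
mat 1970 c [ 683.9 -221.5] mean [ 680.3 -215.8    5.8] size [205.8 117.2] long axis ccw from +y -2.5
heel0 552 c [ 518.6 -222.2] mean [ 518.5 -218.7   24.1] size [55.4 79.6] long axis ccw from +y 0.3
heel1 552 c [ 447.8 -152.3] mean [ 448.7 -150.    24. ] size [79.5 56.1] long axis ccw from +y -23.3
heel2 551 c [ 437.1 -298.5] mean [ 437.5 -295.9   24.1] size [80.2 55.7] long axis ccw from +y -15.2
heel3 539 c [ 528.3 -424.1] mean [ 527.6 -421.9   23.8] size [55.7 81.8] long axis ccw from +y 12.4
side grip 97 c [ 683.4 -213.4] mean [ 683.5 -208.3   72. ] size [ 22.9 104. ] long axis ccw from +y 1.4
side deck 6424 c [552.7 182.9] mean [550.1 220.7  40.2] size [180.1 468.8] long axis ccw from +y 1.6
```

Measured sizes all match the given ones (grip 22x98, foot 56x160, deck 181x461, heels 56x80). Deck centre is (552,183), 1.7° ccw. Moving to the scraper.

```bash
python3 -c "
from h import *
rel([685.5,-216,53],Rtool([0,0,-1],[.999,.04,0]))"
```

```text
turn [ -0.1  -0.1 -67. ] | 67.0  then shift(new axes) [308.7 441.8 187.9]  shift(old axes) [ 527.3 -111.   188.2]
```

```bash
python3 -m pendant '[[[0,0,0],[0,0,-9.6],1],[[0,0,0],[0,0,-9.6],1],[[0,0,0],[0,0,-9.6],1],[[0,0,0],[0,0,-9.6],1],[[0,0,0],[0,0,-9.6],1],[[0,0,0],[0,0,-9.6],1],[[0,0,0],[0,0,-9.4],1]]' 30; python3 log.py; python3 -c "
from h import *
rel([685.5,-216,53],Rtool([0,0,-1],[.999,.04,0]))"
```

```text
t: 0.98
ee_pos: [256.5, -542.2, 404.1]
tcp_rot: [-2.169, -2.271, -0.001]
force: [-0.1, -0.2, 0.6]
width: 87.7
gripper_force: 0.0
t 0.97 q [-1.244  0.359  1.511  0.     1.272 -1.29 ] ee [ 256.5 -542.2  404.1] R [[-0.046, 0.999, -0.0], [0.999, 0.046, 0.001], [0.001, -0.0, -1.0]] F [-0.1 -0.2  0.6] w 87.7 0.0
turn [-0.  -0.1  0.3] | 0.3  then shift(new axes) [308.8 441.7 188.1]  shift(old axes) [306.  443.6 188.3]
```

```bash
python3 -m pendant '[[[28,40,0],[0,0,0],1],[[28,40,0],[0,0,0],1],[[28,40,0],[0,0,0],1],[[28,40,0],[0,0,0],1],[[28,40,0],[0,0,0],1],[[28,40,0],[0,0,0],1],[[28,40,0],[0,0,0],1],[[28,40,0],[0,0,0],1],[[28,40,20],[0,0,0],1],[[28,40,30],[0,0,0],1],[[26,43,30],[0,0,0],1],[[0,0,0],[0,0,0],1],[[0,0,0],[0,0,0],1]]'; python3 log.py; python3 -c "
from h import *
rel([685.5,-216,53],Rtool([0,0,-1],[.999,.04,0]))"
```

```text
t: 2.6
ee_pos: [686.5, -218.8, 324.2]
tcp_rot: [-2.175, -2.266, 0.002]
force: [0.1, -0.0, -0.6]
width: 88.1
gripper_force: 0.0
t 2.6 q [-4.040e-01  5.990e-01  1.305e+00 -1.000e-03  1.239e+00 -4.450e-01] ee [ 686.5 -218.8  324.2] R [[-0.041, 0.999, -0.001], [0.999, 0.041, 0.0], [0.0, -0.001, -1.0]] F [ 0.1 -0.  -0.6] w 88.1 0.0
turn [-0.1 -0.   0.1] | 0.1  then shift(new axes) [  2.9  -0.9 108.2]  shift(old axes) [  2.9  -0.7 108.2]
```

```bash
python3 -m pendant '[[[1,0,27],[0,0,0],1],[[2,-1,27],[0,0,0],1],[[0,0,27],[0,0,0],1],[[0,0,19],[0,0,0],1],[[0,0,8],[0,0,0],1],[[0,0,0],[0,0,0],0.6],[[0,0,0],[0,0,0],0],[[0,0,0],[0,0,0],0],[[0,0,0],[0,0,0],0],[[0,0,0],[0,0,0],0],[[0,0,0],[0,0,0],0],[[0,0,0],[0,0,0],0]]' 40; python3 log.py
```

```text
t: 4.1
ee_pos: [685.9, -215.8, 216.7]
tcp_rot: [2.176, 2.266, 0.001]
force: [-1.4, 0.1, -0.3]
width: 22.3
gripper_force: 40.0
t 4.1 q [-0.401  0.707  1.39   0.     1.044 -0.441] ee [ 685.9 -215.8  216.7] R [[-0.04, 0.999, 0.0], [0.999, 0.04, 0.0], [-0.0, 0.0, -1.0]] F [-1.4  0.1 -0.3] w 22.3 40.0
```

```bash
python3 -m pendant '[[[0,0,-10],[0,0,0],0],[[0,0,-30],[0,0,0],0],[[0,0,-50],[0,0,0],0],[[0,0,-40],[0,0,0],0],[[0,0,-20],[0,0,0],0],[[0,0,0],[0,0,-8],0],[[0,0,0],[0,0,-9],0],[[0,0,0],[0,0,-9],0],[[0,0,0],[0,0,-9],0],[[0,0,0],[0,0,-9],0],[[0,0,0],[0,0,-9],0],[[0,0,0],[0,0,-9],0],[[0,0,0],[0,0,-9],0],[[0,0,0],[0,0,-9],0],[[0,0,0],[0,0,-9],0],[[0,0,0],[0,0,0],0]]' 40; python3 log.py;python3 -c "
from h import *
rel([557.6,-6.6,250.7+5-163],Rtool([0,0,-1],[-.0297,.9996,0]))"
```

```text
t: 6.1
ee_pos: [685.4, -215.7, 366.8]
tcp_rot: [0.034, -3.141, -0.0]
force: [-0.2, -0.1, -2.6]
width: 21.9
gripper_force: 40.0
t 6.1 q [-0.401  0.559  1.267  0.     1.315 -1.993] ee [ 685.4 -215.7  366.8] R [[-1.0, -0.021, -0.001], [-0.021, 1.0, 0.0], [0.001, 0.0, -1.0]] F [-0.2 -0.1 -2.6] w 21.9 40.0
turn [ 0.  -0.  -0.5] | 0.5  then shift(new axes) [121.6 212.8 111.1]  shift(old axes) [123.3 211.8 111.2]
```

```bash
python3 -m pendant '[[[20,35,0],[0,0,-0.5],0],[[20,35,0],[0,0,0],0],[[20,35,0],[0,0,0],0],[[20,35,0],[0,0,0],0],[[20,36,0],[0,0,0],0],[[22,36,10],[0,0,0],0],[[0,0,30],[0,0,0],0],[[0,0,35],[0,0,0],0],[[0,0,20],[0,0,0],0],[[0,0,9],[0,0,0],0],[[0,0,0],[0,0,0],0],[[0,0,0],[0,0,0],0]]' 40; python3 log.py;python3 -c "
from h import *
rel([557.6,-6.6,253.7-163],Rtool([0,0,-1],[-.0297,.9996,0]))
im,d=snap('top','top1.png')"
```

```text
t: 7.6
ee_pos: [557.9, -7.7, 263.6]
tcp_rot: [-0.048, 3.14, -0.0]
force: [0.2, -0.1, -1.7]
width: 21.6
gripper_force: 40.0
t 7.6 q [-0.138  0.464  1.75   0.     0.926 -1.739] ee [557.9  -7.7 263.6] R [[-1.0, -0.031, 0.002], [-0.031, 1.0, -0.0], [-0.002, -0.0, -1.0]] F [ 0.2 -0.1 -1.7] w 21.6 40.0
turn [-0.   0.1  0.1] | 0.1  then shift(new axes) [0.3 1.1 9.9]  shift(old axes) [0.3 1.1 9.9]
```

View pics/top1.png

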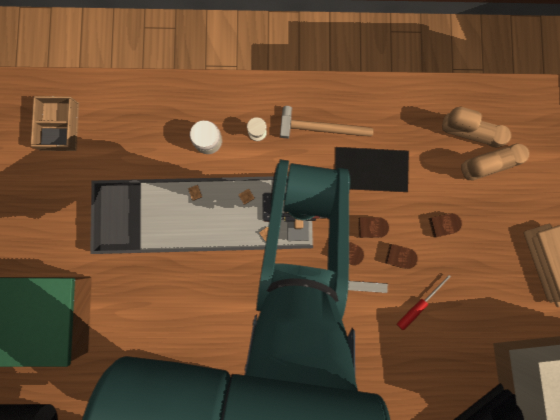

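The scraper hovers over the deck's -y end at about (300,225), the chips are ahead of it, and the mat is fully visible at (372,170). Lowering to contact.

```bash
python3 -m pendant '[[[0,0,4],[0,0,0],0],[[0,0,3],[0,0,0],0],[[0,0,1.5],[0,0,0],0],[[0,0,0],[0,0,0],0],[[0,0,0],[0,0,0],0]]' 40;python3 -m pendant '[[[0,0,1],[0,0,0],0],[[0,0,0],[0,0,0],0],[[0,0,0],[0,0,0],0]]'; python3 log.py;python3 - <<'E'
from h import *
im,d=snap('top'); P=pts('top',d); Z=P[...,2]; X,Y=P[...,0],P[...,1]
hsv=cv2.cvtColor(im,cv2.COLOR_RGB2HSV)
p=mr('mat',P,(hsv[...,2]<60)&(Z<10)&(abs(X-687)<85)&(abs(Y+217)<130))
E
```

```text
t: 8.28
ee_pos: [557.4, -7.6, 254.2]
tcp_rot: [-0.05, 3.141, 0.0]
force: [0.1, -1.4, -1.2]
width: 21.9
gripper_force: 40.0
t: 8.65
ee_pos: [557.5, -7.6, 253.6]
tcp_rot: [-0.05, 3.141, 0.0]
force: [-1.4, 0.3, 5.1]
width: 21.5
gripper_force: 40.0
t 8.65 q [-0.138  0.478  1.758  0.     0.905 -1.74 ] ee [557.5  -7.6 253.6] R [[-1.0, -0.032, 0.001], [-0.032, 1.0, 0.0], [-0.001, -0.0, -1.0]] F [-1.4  0.3  5.1] w 21.5 40.0
mat 2671 c [ 684.2 -221.4] mean [ 686.5 -229.2    3. ] size [207.6 117.8] long axis ccw from +y -2.5
```

```bash
python3 -m pendant '[[[0,10,0],[0,0,0],0],[[0,20,0],[0,0,0],0],[[0,20,0],[0,0,0],0],[[0,20,0],[0,0,0],0],[[0,20,0],[0,0,0],0],[[0,20,0],[0,0,0],0],[[0,20,0],[0,0,0],0],[[0,20,0],[0,0,0],0],[[0,20,0],[0,0,0],0],[[0,20,0],[0,0,0],0],[[0,20,0],[0,0,0],0],[[0,20,0],[0,0,0],0],[[0,20,0],[0,0,0],0],[[0,20,0],[0,0,0],0],[[0,20,0],[0,0,0],0],[[0,20,0],[0,0,0],0],[[0,15,0],[0,0,0],0],[[0,0,0],[0,0,0],0],[[0,0,0],[0,0,0],0]]' 40; python3 log.py;python3 - <<'E'
from h import *
im,d=snap('side','side1.png')
cv2.imwrite('pics/s1.png',cv2.resize(im[180:380,160:360,::-1],None,fx=2.5,fy=2.5))
rel([552-.0297*220,183.3+220,253.6-163],Rtool([0,0,-1],[-.0297,.9996,0]))
E
```

```text
t: 11.08
ee_pos: [546.6, 319.4, 253.7]
tcp_rot: [-0.05, 3.14, 0.005]
force: [-1.4, 3.4, 6.2]
width: 21.5
gripper_force: 40.0
t 11.07 q [ 0.419  0.563  1.583  0.003  0.993 -1.185] ee [546.6 319.4 253.7] R [[-0.999, -0.032, 0.001], [-0.032, 0.999, 0.003], [-0.001, 0.003, -1.0]] F [-1.4  3.4  6.2] w 21.5 40.0
turn [0.2 0.1 0.1] | 0.2  then shift(new axes) [-1.3 84.   0.1]  shift(old axes) [-1.5 84.   0.4]
```

View pics/s1.png

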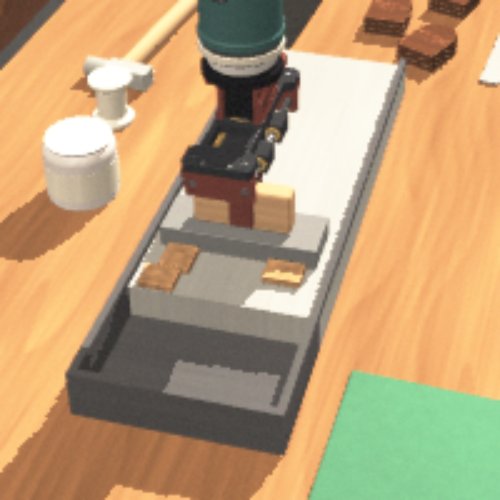

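The three chips sit ahead of the foot, near (160,265), (180,255) and (285,272) in the crop, still on the deck. I'll finish the push past the edge.

```bash
python3 -m pendant '[[[-1,10,0],[0,0,0],0],[[0,15,0],[0,0,0],0],[[0,15,0],[0,0,0],0],[[0,15,0],[0,0,0],0],[[0,15,0],[0,0,0],0],[[0,15,0],[0,0,0],0],[[0,0,0],[0,0,0],0],[[0,0,0],[0,0,0],0],[[0,0,0],[0,0,0],0]]' 40; python3 log.py;python3 - <<'E'
from h import *
im,d=snap('side','side2.png')
cv2.imwrite('pics/s2.png',cv2.resize(im[180:380,160:360,::-1],None,fx=2.5,fy=2.5))
E
```

```text
t: 12.25
ee_pos: [544.8, 404.0, 253.7]
tcp_rot: [-0.05, 3.141, 0.004]
force: [-1.0, 2.1, 4.8]
width: 22.0
gripper_force: 40.0
t 12.25 q [ 0.536  0.616  1.473  0.002  1.051 -1.068] ee [544.8 404.  253.7] R [[-0.999, -0.032, 0.001], [-0.032, 0.999, 0.003], [-0.001, 0.003, -1.0]] F [-1.   2.1  4.8] w 22.0 40.0
```

View pics/s2.png

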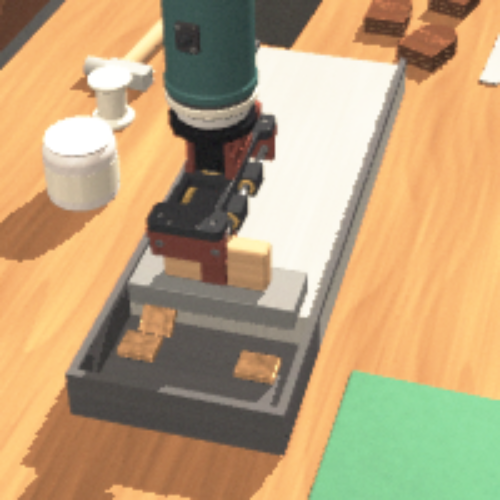

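All three chips are in the trough at (157,320), (140,345) and (258,366). Carrying the scraper back.

```bash
python3 -m pendant '[[[0,-5,-10],[0,0,0],0],[[0,-5,-30],[0,0,0],0],[[0,-10,-40],[0,0,0],0],[[0,-20,-30],[0,0,0],0],[[-8,-40,0],[0,0,0],0],[[-11,-45,0],[0,0,0],0],[[-11,-45,0],[0,0,0],0],[[-11,-45,0],[0,0,0],0],[[-11,-45,0],[0,0,0],0],[[-11,-45,0],[0,0,0],0],[[-11,-45,0],[0,0,0],0],[[-11,-45,0],[0,0,0],0],[[-11,-45,0],[0,0,0],0],[[-11,-45,0],[0,0,0],0],[[-11,-45,0],[0,0,0],0],[[-11,-45,0],[0,0,0],0],[[-8,-30,0],[0,0,0],0],[[0,0,0],[0,0,0],0]]' 40; python3 log.py;python3 - <<'E'
from h import *
rel([684.2,-221.4,253.6-37-163],Rtool([0,0,-1],[.999,-.044,0]))
E
```

```text
t: 14.55
ee_pos: [701.2, -200.4, 362.2]
tcp_rot: [0.045, -3.14, -0.0]
force: [0.1, 0.6, -2.9]
width: 21.8
gripper_force: 40.0
t 14.55 q [-0.373  0.579  1.244 -0.     1.32  -1.972] ee [ 701.2 -200.4  362.2] R [[-1.0, -0.029, -0.001], [-0.029, 1.0, 0.0], [0.001, 0.0, -1.0]] F [ 0.1  0.6 -2.9] w 21.8 40.0
turn [-0.1 -0.1 94.2] | 94.2  then shift(new axes) [-21.7 -16.1 145.6]  shift(old axes) [ 17.5 -20.5 145.6]
```

```bash
python3 -m pendant '[[[0,0,0],[0,0,9.4],0],[[0,0,0],[0,0,9.4],0],[[0,0,0],[0,0,9.4],0],[[0,0,0],[0,0,9.4],0],[[0,0,0],[0,0,9.4],0],[[0,0,0],[0,0,9.4],0],[[0,0,0],[0,0,9.4],0],[[0,0,0],[0,0,9.4],0],[[0,0,0],[0,0,9.4],0],[[0,0,0],[0,0,9.4],0],[[-22,-16,10],[0,0,0],0],[[0,0,40],[0,0,0],0],[[0,0,45],[0,0,0],0],[[0,0,30],[0,0,0],0],[[0,0,14],[0,0,0],0],[[0,0,0],[0,0,0],0]]' 40; python3 log.py;python3 - <<'E'
from h import *
rel([684.2,-221.4,253.6-37-163],Rtool([0,0,-1],[.999,-.044,0]))
E
```

```text
t: 16.55
ee_pos: [683.7, -219.4, 223.2]
tcp_rot: [-2.261, -2.178, 0.002]
force: [0.3, -0.8, -1.7]
width: 21.9
gripper_force: 40.0
t 16.55 q [-0.407  0.7    1.387  0.     1.057 -0.369] ee [ 683.7 -219.4  223.2] R [[0.037, 0.999, -0.002], [0.999, -0.037, 0.001], [0.001, -0.002, -1.0]] F [ 0.3 -0.8 -1.7] w 21.9 40.0
turn [-0.1 -0.1  0.4] | 0.4  then shift(new axes) [-2.   0.5  6.6]  shift(old axes) [-2.   0.6  6.6]
```

```bash
python3 -m pendant '[[[0,0,3],[0,0,0],0],[[0,0,2],[0,0,0],0],[[0,0,1.5],[0,0,0],0],[[0,0,0],[0,0,0],0],[[0,0,0],[0,0,0],0]]' 40; python3 log.py; python3 -m pendant '[[[0,0,0],[0,0,0],0.5],[[0,0,0],[0,0,0],1],[[0,0,0],[0,0,0],1],[[0,0,0],[0,0,0],1],[[0,0,-20],[0,0,0],1],[[0,0,-40],[0,0,0],1],[[0,0,-50],[0,0,0],1],[[0,0,-40],[0,0,0],1],[[0,0,0],[0,0,0],1]]'; python3 log.py
```

```text
t: 17.18
ee_pos: [684.7, -219.5, 217.8]
tcp_rot: [2.263, 2.179, 0.0]
force: [0.2, -0.2, -2.6]
width: 21.7
gripper_force: 40.0
t 17.18 q [-0.406  0.706  1.389  0.     1.046 -0.368] ee [ 684.7 -219.5  217.8] R [[0.038, 0.999, 0.0], [0.999, -0.038, -0.0], [-0.0, 0.0, -1.0]] F [ 0.2 -0.2 -2.6] w 21.7 40.0
t: 18.3
ee_pos: [685.9, -220.0, 374.0]
tcp_rot: [2.257, 2.173, 0.006]
force: [1.5, -0.0, -0.4]
width: 87.7
gripper_force: 0.0
t 18.3 q [-0.406  0.553  1.26   0.     1.318 -0.368] ee [ 685.9 -220.   374. ] R [[0.038, 0.999, 0.009], [0.999, -0.038, -0.004], [-0.003, 0.009, -1.0]] F [ 1.5 -0.  -0.4] w 87.7 0.0
```

```bash
python3 -m pendant '[[[0,0,0],[0,10,0],1],[[0,0,0],[0,10,0],1],[[0,0,0],[0,0,0],1],[[0,0,0],[0,0,0],1]]' >/dev/null; python3 log.py;  python3 -m pendant '[[[0,0,0],[10,0,0],1],[[0,0,0],[10,0,0],1],[[0,0,0],[10,0,0],1],[[0,0,0],[0,0,0],1],[[0,0,0],[0,0,0],1]]'>/dev/null; python3 log.py
cat > kin.py <<'E'
from h import *
from scipy.optimize import least_squares
def fk(q,k):
    h,a1,L2,a3,L3,lat,d6,e=k
    R=Ro.from_euler('z',q[0]);p=np.array([0,0,h])+R.apply([a1,lat,0])
    R=R*Ro.from_euler('y',q[1]);p=p+R.apply([0,0,L2])
    R=R*Ro.from_euler('y',q[2]);p=p+R.apply([a3,0,L3])
    R=R*Ro.from_euler('z',q[3])*Ro.from_euler('y',q[4]);p=p+R.apply([0,e,d6])
    R=R*Ro.from_euler('z',q[5])
    return p,R
def data(): return [json.loads(l) for l in open('log.jsonl')]
def fit():
    D=data()
    f=lambda k:np.concatenate([fk(d['joint_pos'],k)[0]-d['ee_pos'] for d in D])
    s=least_squares(f,[300,0,450,0,450,69,80,0]); return s.x,s.fun
def ik(p,R,k,q0):
    def f(q):
        pp,RR=fk(q,k); return np.concatenate([(pp-p)/100,(RR.inv()*Ro.from_matrix(R)).as_rotvec()])
    lo=[-2.97,-1.01,.21,-.96,.2,-2.98];hi=[2.97,2.36,2.38,4.11,2.71,2.98]
    s=least_squares(f,np.clip(q0,np.array(lo)+.01,np.array(hi)-.01),bounds=(lo,hi)); return s.x,np.abs(s.fun).max()
E
python3 - <<'E'
from kin import *
k,r=fit(); print(np.round(k,1),np.abs(r).max())
for d in data()[-2:]:
    p,R=fk(d['joint_pos'],k); print(np.round(R.as_matrix(),3).tolist(),np.round(Ro.from_rotvec(d['tcp_rot']).as_matrix(),3).tolist())
np.save('k.npy',k)
E
```

```text
t 18.8 q [-0.492  0.599  1.223  0.311  1.482 -0.506] ee [ 684.4 -219.6  367.2] R [[0.037, 0.999, 0.012], [0.94, -0.038, 0.339], [0.339, -0.001, -0.941]] F [-0.5  0.1  0.7] w 87.5 0.0
t 19.43 q [-0.429  0.754  0.981  0.093  2.016 -0.471] ee [ 684.8 -218.9  367.6] R [[0.035, 0.874, -0.485], [0.939, 0.137, 0.314], [0.341, -0.467, -0.816]] F [ 0.6  0.3 -0.5] w 87.9 0.0
[266.5   0.  611.1 112.2 433.6  68.9 199.3   0. ] 3.410605131648481e-13
[[-0.999, 0.037, 0.012], [0.038, 0.94, 0.339], [0.001, 0.339, -0.941]] [[0.037, 0.999, 0.012], [0.94, -0.038, 0.339], [0.339, -0.001, -0.941]]
[[-0.874, 0.035, -0.485], [-0.137, 0.939, 0.314], [0.467, 0.341, -0.816]] [[0.035, 0.874, -0.485], [0.939, 0.137, 0.314], [0.341, -0.467, -0.816]]
```

```bash
sed -i "s/Ro.from_euler('z',q\[5\])/Ro.from_euler('z',q[5]+np.pi\/2)/" kin.py
cat > scan.py <<'E'
from kin import *
k=np.load('k.npy')
H={0:(518.6,-222.2,.3),1:(447.8,-152.3,-23.3),2:(437.1,-298.5,-15.2),3:(528.3,-424.1,12.4)}
Zv=np.array([0,0,1.])
def pickpose(h,psi,s,H=H):
    x,y,a=H[h];a=np.radians(a);u=np.array([np.sin(a),-np.cos(a),0]); c=np.cos(psi);sn=np.sin(psi)
    g=np.array([x,y,22])-10*u   # 30 mm from straight edge (rect centre is 40 mm)
    return g,Rtool(-c*Zv-sn*u,s*np.cross(Zv,u))
def placepose(x,y,az,psi,s,z=70):
    w=np.array([np.cos(az),np.sin(az),0]);c=np.cos(psi);sn=np.sin(psi)
    return np.array([x,y,z]),Rtool(c*w-sn*Zv,s*np.cross(Zv,w))
lo=np.array([-2.97,-1.01,.21,-.96,.2,-2.98]);hi=np.array([2.97,2.36,2.38,4.11,2.71,2.98])
def solve(g,R):
    best=(9,None)
    for q0 in([-.4,.6,1.3,.2,1.3,-.4],[0,.5,1.7,1.5,1.0,-1.5],[0,.5,1.7,-.5,1.0,1.5],[.3,.3,2,0,.6,0]):
        q,e=ik(g-163*R[:,2],R,k,q0)
        if e<best[0]: best=(e,q)
        if e<1e-3: break
    e,q=best
    return e<2e-3,q
if __name__=='__main__':
    for s in(1,-1):
        for psi in(0,20,30,40,50):
            for h in H:
                ok,q=solve(*pickpose(h,np.radians(psi),s)); print('pick s',s,'psi',psi,'h',h,ok,np.round(q,2) if ok else '')
            for y in(0,110,220,330):
                r=[]
                for az in range(-90,100,30):
                    ok,q=solve(*placepose(555,y,np.radians(az),np.radians(psi),s)); r.append((az,np.round(q[[3,4,5]],1).tolist()) if ok else '-')
                print('  place s',s,'psi',psi,'y',y,r)
E
python3 scan.py
```

```text
pick s 1 psi 0 h 0 True [-0.51  0.59  1.79 -0.    0.76 -0.52]
pick s 1 psi 0 h 1 True [-0.45  0.51  1.99 -0.    0.64 -0.05]
pick s 1 psi 0 h 2 True [-0.71  0.56  1.87 -0.    0.71 -0.45]
pick s 1 psi 0 h 3 True [-0.77  0.69  1.53 -0.    0.92 -0.99]
  place s 1 psi 0 y 0 ['-', '-', '-', '-', '-', (60, [1.3, 1.6, 1.6]), (90, [0.9, 1.9, 1.9])]
  place s 1 psi 0 y 110 ['-', '-', '-', '-', '-', (60, [1.4, 1.6, 1.5]), (90, [1.1, 1.8, 1.9])]
  place s 1 psi 0 y 220 ['-', '-', '-', '-', '-', (60, [1.7, 1.6, 1.4]), (90, [1.2, 1.7, 1.8])]
  place s 1 psi 0 y 330 ['-', '-', '-', '-', '-', (60, [1.9, 1.7, 1.4]), (90, [1.4, 1.6, 1.8])]
pick s 1 psi 20 h 0 True [-0.69  0.67  1.67  0.31  1.05 -0.88]
pick s 1 psi 20 h 1 True [-0.71  0.56  1.99  0.49  0.76 -0.69]
pick s 1 psi 20 h 2 True [-0.91  0.64  1.77  0.34  0.98 -0.86]
pick s 1 psi 20 h 3 True [-0.86  0.83  1.28  0.17  1.35 -1.14]
  place s 1 psi 20 y 0 ['-', '-', '-', '-', '-', (60, [1.2, 1.3, 1.8]), (90, [0.8, 1.6, 2.0])]
  place s 1 psi 20 y 110 [(-90, [-0.9, 1.6, 1.0]), '-', '-', '-', '-', (60, [1.4, 1.2, 1.7]), (90, [1.0, 1.5, 2.0])]
  plac
[... 5902 characters left out ...]
 1.57  0.55  1.44  2.03]
pick s -1 psi 50 h 3 True [-0.94  1.12  0.88  0.34  1.96  1.98]
  place s -1 psi 50 y 0 [(-90, [-0.8, 1.1, -2.4]), '-', '-', (0, [2.8, 0.4, -1.4]), (30, [1.6, 0.6, -1.0]), (60, [1.0, 0.9, -0.8]), (90, [0.6, 1.2, -0.9])]
  place s -1 psi 50 y 110 [(-90, [-0.7, 1.3, -2.3]), '-', '-', (0, [3.4, 0.4, -1.7]), (30, [2.0, 0.5, -1.1]), (60, [1.2, 0.8, -0.8]), (90, [0.7, 1.1, -0.8])]
  place s -1 psi 50 y 220 [(-90, [-0.6, 1.4, -2.3]), '-', '-', (0, [4.0, 0.4, -2.0]), (30, [2.4, 0.4, -1.2]), (60, [1.3, 0.7, -0.8]), (90, [0.9, 1.0, -0.7])]
  place s -1 psi 50 y 330 [(-90, [-0.5, 1.6, -2.3]), '-', '-', '-', (30, [2.8, 0.3, -1.3]), (60, [1.5, 0.5, -0.7]), (90, [0.9, 0.9, -0.6])]
```

Kinematics fit exactly. Plan: grasp each heel with the tool tilted 45° towards +y, then stand it with the tool tilted 45° towards -y, placing from low y to high y. Re-measure the heels and the scraper now.

```bash
cat > heels.py <<'E'
from scan import *
def find(cam='top',show=True):
    im,d=snap(cam); P=pts(cam,d); Z=P[...,2]; X,Y=P[...,0],P[...,1]
    hsv=cv2.cvtColor(im,cv2.COLOR_RGB2HSV)
    m=(Z>18)&(Z<32)&(X>380)&(X<600)&(Y<-65)&(Y>-520)&(hsv[...,2]<140)&(d>0)
    n,l,st,c=cv2.connectedComponentsWithStats(m.astype(np.uint8)); out=[]
    for k_ in range(1,n):
        if st[k_,4]<60: continue
        q=P[(l==k_)][:,:2]; r=cv2.minAreaRect(cv2.convexHull(np.round(q*10).astype(np.int32).reshape(-1,1,2)).astype(np.float32)/10)
        b=cv2.boxPoints(r);e=max([b[1]-b[0],b[2]-b[1]],key=np.linalg.norm)
        a=np.degrees(np.arctan2(-e[0]*(1 if e[1]>=0 else -1),abs(e[1])))
        print(cam,'heel',st[k_,4],np.round(r[0],1),np.round(r[1],1),'a',round(a,1))
    return im,P
def pick(x,y,a,psi=45,off=4,z=23):
    a=np.radians(a);u=np.array([np.sin(a),-np.cos(a),0]);p=np.radians(psi)
    return np.array([x,y,z])-off*u, Rtool(-np.cos(p)*Zv-np.sin(p)*u,np.cross(Zv,u))
E
python3 - <<'E'
from heels import *
im,P=find(); Z=P[...,2]; X,Y=P[...,0],P[...,1]
mr('scraper',P,(Z>20)&(Z<80)&(abs(X-687)<60)&(abs(Y+217)<110))
find('side')
for y in(110,190,270,350):
    print(y,[np.round(solve(*placepose(553,y,np.radians(az),np.radians(45),1,z=z))[1],2).tolist() for az,z in((-90,76),(-90,176))])
g,R=pick(518.6,-222.2,.3); up=g+[0,0,150]; print(solve(g,R),solve(up,R))
rel(up,R)
E
```

```text
scraper 593 c [ 684.7 -203.4] mean [ 680.3 -190.    37.4] size [126.3  56.5] long axis ccw from +y -2.1
110 [[0.48, 0.76, 1.57, -0.7, 1.32, 0.84], [0.48, 0.62, 1.52, -0.68, 1.46, 0.73]]
190 [[0.58, 0.8, 1.44, -0.64, 1.43, 0.85], [0.58, 0.68, 1.4, -0.63, 1.56, 0.75]]
270 [[0.67, 0.86, 1.3, -0.59, 1.54, 0.86], [0.67, 0.74, 1.26, -0.59, 1.67, 0.77]]
350 [[0.75, 0.92, 1.14, -0.55, 1.66, 0.86], [0.75, 0.82, 1.09, -0.56, 1.79, 0.78]]
(np.True_, array([-0.83771177,  0.86867527,  1.47024642,  0.49311269,  1.45896966,
       -1.06845897])) (np.True_, array([-0.83771177,  0.67449792,  1.4217703 ,  0.49255647,  1.6729808 ,
       -0.95387099]))
turn [-28.   23.9  -8.6] | 37.8  then shift(new axes) [-136.7 -165.8  -23.4]  shift(old axes) [-140.4 -122.4  109.7]
```

```bash
python3 -m pendant '[[[0,0,0],[-9.5,8,-3],1],[[0,0,0],[-9.5,8,-3],1],[[0,0,0],[-9,8,-2.6],1],[[-30,-42,0],[0,0,0],1],[[-36,-42,0],[0,0,0],1],[[-36,-42,0],[0,0,0],1],[[-36,-40,-20],[0,0,0],1],[[0,0,0],[0,0,0],1],[[0,0,0],[0,0,0],1]]'; python3 - <<'E'
from heels import *
for n in('top','side'):
    im,d=snap(n,n+'3.png'); P=pts(n,d); Z=P[...,2]; X,Y=P[...,0],P[...,1]
    hsv=cv2.cvtColor(im,cv2.COLOR_RGB2HSV)
    m=(Z>18)&(Z<32)&(X>380)&(X<600)&(Y<-65)&(Y>-520); print(n,m.sum(),np.percentile(hsv[m][:,2],[5,50,95]) if m.any() else '')
    m&=d>0
    c=cv2.connectedComponentsWithStats(m.astype(np.uint8)); print(c[2].tolist()[:14])
g,R=pick(518.6,-222.2,.3);rel(g,R)
E
```

```text
t: 20.65
ee_pos: [518.4, -342.9, 303.6]
tcp_rot: [-1.762, -1.783, -0.598]
force: [-0.3, 0.3, 0.5]
width: 87.8
gripper_force: 0.0
top 1537 [ 77.  88. 112.]
[[0, 0, 560, 420, 233663], [359, 217, 30, 21, 557], [332, 238, 32, 27, 555], [390, 244, 12, 4, 28], [386, 252, 31, 17, 397]]
side 746 [ 83.   159.   194.75]
[[0, 0, 560, 420, 234454], [317, 153, 16, 11, 144], [331, 170, 22, 13, 188], [305, 177, 20, 14, 195], [319, 190, 24, 14, 218], [318, 199, 1, 1, 1]]
turn [-4.3  3.4 -1.2] | 5.7  then shift(new axes) [-1.108e+02  1.000e-01  1.228e+02]  shift(old axes) [-103.1   12.   128.8]
```

View pics/side3.png

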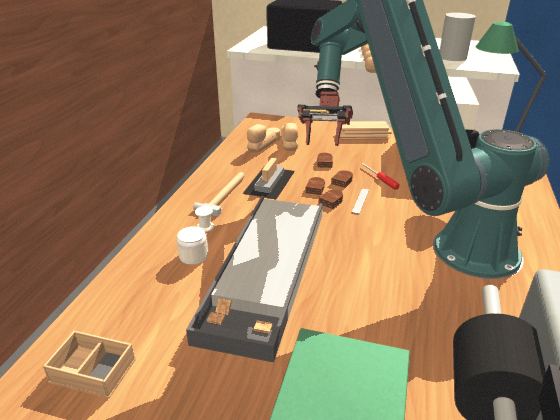

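The side view shows the chips in the trough at about (222,310) and (262,327), the scraper upright on the mat at (269,178), and four heels at (325,160), (342,177), (315,185), (331,198). The tool is tilted above them. Descending on heel0.

```bash
sed -i 's/&(hsv\[...,2\]<140)//' heels.py; python3 -m pendant '[[[0,0,0],[-4.3,3.4,-1.2],0.88],[[-20,0,22],[0,0,0],0.88],[[-25,0,27],[0,0,0],0.88],[[-25,0,28],[0,0,0],0.88],[[-15,0,18],[0,0,0],0.88],[[0,0,0],[0,0,0],0.88],[[0,0,0],[0,0,0],0.88]]'; python3 - <<'E'
from heels import *
find();find('side')
g,R=pick(518.6,-222.2,.3);rel(g,R)
E
```

```text
t: 21.62
ee_pos: [518.8, -335.7, 176.6]
tcp_rot: [-1.755, -1.763, -0.726]
force: [0.3, -1.1, 0.2]
width: 77.1
gripper_force: 0.0
top heel 555 [ 518.6 -221.4] [55.4 79.4] a 0.4
top heel 555 [ 448.1 -152. ] [79.  55.9] a -23.8
top heel 119 [ 439.7 -265.5] [41.2 38.4] a -57.0
side heel 89 [ 525.7 -404.2] [49.4 58.4] a 12.5
side heel 187 [ 435.4 -296. ] [92.3 58.8] a -16.6
side heel 197 [ 515.8 -218.5] [55.6 88.8] a 0.7
side heel 229 [ 446.8 -149.3] [84.6 59.3] a -22.0
turn [ 0.   0.1 -0. ] | 0.1  then shift(new axes) [-25.6   0.5  29.1]  shift(old axes) [-25.5   0.5  29.2]
```

```bash
python3 -m pendant '[[[-10,0,12],[0,0,0],0.88],[[-10,0,11],[0,0,0],0.88],[[-5.5,0.5,6],[0,0,0],0.88],[[0,0,0],[0,0,0],0.88],[[0,0,0],[0,0,0],0.88]]' 50; python3 log.py; python3 -m pendant '[[[0,0,0],[0,0,0],0.3],[[0,0,0],[0,0,0],0],[[0,0,0],[0,0,0],0],[[0,0,0],[0,0,0],0],[[0,0,0],[0,0,0],0],[[0,0,0],[0,0,0],0]]' 50; python3 log.py; python3 - <<'E'
from heels import *
p,R=cur(); print('grasp pt',np.round(p+163*R[:,2],1))
find('side')
E
```

```text
t: 22.35
ee_pos: [518.4, -332.9, 136.5]
tcp_rot: [-1.755, -1.761, -0.725]
force: [0.1, 0.5, 1.2]
width: 77.0
gripper_force: 0.3
t 22.35 q [-0.838  0.871  1.472  0.492  1.458 -1.068] ee [ 518.4 -332.9  136.5] R [[-0.001, 1.0, -0.005], [0.706, 0.005, 0.708], [0.708, -0.003, -0.706]] F [0.1 0.5 1.2] w 77.0 0.3
t: 23.1
ee_pos: [518.5, -333.1, 136.9]
tcp_rot: [-1.755, -1.762, -0.725]
force: [0.6, -0.3, 0.6]
width: 55.8
gripper_force: 50.0
t 23.1 q [-0.838  0.87   1.472  0.492  1.457 -1.068] ee [ 518.5 -333.1  136.9] R [[-0.002, 1.0, -0.005], [0.707, 0.005, 0.707], [0.707, -0.002, -0.707]] F [ 0.6 -0.3  0.6] w 55.8 50.0
grasp pt [ 517.7 -217.8   21.7]
side heel 181 [ 435.9 -298.4] [88.6 58.7] a -15.1
side heel 224 [ 511.3 -215.6] [88.7 72.5] a -21.5
side heel 231 [ 446.9 -149. ] [87.6 58. ] a -21.0
```

```bash
python3 -m pendant '[[[10,0,-10],[0,0,0],0],[[25,0,-25],[0,0,0],0],[[30,0,-30],[0,0,0],0],[[30,0,-30],[0,0,0],0],[[15,0,-15],[0,0,0],0],[[0,0,0],[0,-9,0],0],[[0,0,0],[0,-9,0],0],[[0,0,0],[0,-9,0],0],[[0,0,0],[0,-9,0],0],[[0,0,0],[0,-9,0],0],[[0,0,0],[0,0,0],0]]' 50; python3 log.py; python3 -m pendant '[[[30,3,0],[0,0,0],0],[[45,3,0],[0,0,0],0],[[48,3,0],[0,0,0],0],[[48,3,0],[0,0,0],0],[[48,3,0],[0,0,0],0],[[48,3,0],[0,0,0],0],[[48,3,0],[0,0,0],0],[[48,3,0],[0,0,0],0],[[48,3,0],[0,0,0],0],[[48,3,0],[0,0,0],0],[[48,3,0],[0,0,0],0],[[40,2,0],[0,0,0],0],[[12,0,0],[0,0,0],0],[[0,0,0],[0,0,0],0]]' 50; python3 log.py;  python3 - <<'E'
from heels import *
g,R=placepose(553,111,np.radians(-90),np.radians(45),1,z=76+40); rel(g,R)
E
```

```text
t: 24.52
ee_pos: [518.6, -331.6, 292.6]
tcp_rot: [-2.212, -2.226, 0.001]
force: [0.1, 0.1, -0.3]
width: 55.6
gripper_force: 50.0
t 24.52 q [-6.810e-01  4.960e-01  1.592e+00 -1.000e-03  1.057e+00 -6.870e-01] ee [ 518.6 -331.6  292.6] R [[-0.007, 1.0, -0.003], [1.0, 0.007, 0.002], [0.002, -0.003, -1.0]] F [ 0.1  0.1 -0.3] w 55.6 50.0
t: 26.28
ee_pos: [551.2, 226.0, 292.3]
tcp_rot: [-2.213, -2.225, 0.004]
force: [0.1, -0.4, -0.2]
width: 56.0
gripper_force: 50.0
t 26.27 q [0.272 0.473 1.638 0.002 1.036 0.266] ee [551.2 226.  292.3] R [[-0.005, 1.0, -0.005], [1.0, 0.005, 0.001], [0.001, -0.005, -1.0]] F [ 0.1 -0.4 -0.2] w 56.0 50.0
turn [ -0.1 -45.    0.4] | 45.0  then shift(new axes) [43.4  1.8 42.9]  shift(old axes) [ 0.2  2.1 61. ]
```

```bash
python3 -m pendant '[[[0,0,0],[0,-9,0],0],[[0,0,0],[0,-9,0],0],[[0,0,0],[0,-9,0],0],[[0,0,0],[0,-9,0],0],[[0,0,0],[0,-9,0],0],[[20,1,20],[0,0,0],0],[[23,1,23],[0,0,0],0],[[0,0,0],[0,0,0],0],[[0,0,0],[0,0,0],0]]' 50; python3 log.py;python3 - <<'E'
from heels import *
g,R=placepose(553,111,np.radians(-90),np.radians(45),1,z=76); rel(g,R)
im,d=snap('side','side4.png')
cv2.imwrite('pics/s4.png',cv2.resize(im[120:320,180:380,::-1],None,fx=2.5,fy=2.5))
E
```

```text
t: 27.4
ee_pos: [553.7, 225.0, 232.8]
tcp_rot: [1.757, 1.764, -0.73]
force: [-0.2, 0.3, -0.7]
width: 55.2
gripper_force: 50.0
t 27.4 q [ 0.48   0.7    1.551 -0.693  1.378  0.788] ee [553.7 225.  232.8] R [[-0.004, 1.0, 0.0], [0.707, 0.003, -0.707], [-0.707, -0.003, -0.707]] F [-0.2  0.3 -0.7] w 55.2 50.0
turn [ 0.  -0.   0.2] | 0.2  then shift(new axes) [30.2 -0.7 28.5]  shift(old axes) [30.2 -0.6 28.5]
```

View pics/s4.png

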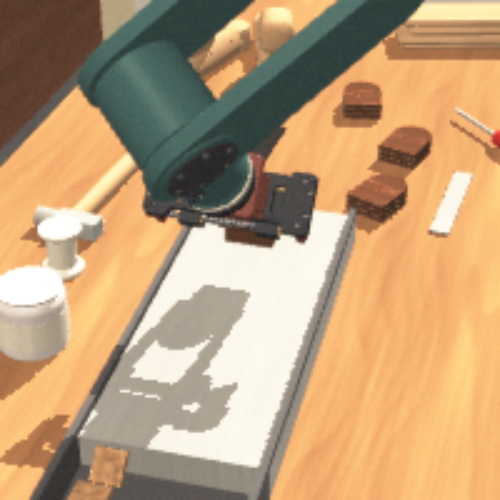

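The heel hangs below the gripper, largely hidden by it, over the deck at about (250,235) in the crop; the wrist clears everything. Lowering to contact.

```bash
python3 -m pendant '[[[10,-0.5,10],[0,0,0],0],[[10,0,10],[0,0,0],0],[[6,0,5],[0,0,0],0],[[1.5,0,1.5],[0,0,0],0],[[0,0,0],[0,0,0],0],[[0,0,0],[0,0,0],0]]' 50; python3 -m pendant '[[[1,0,1],[0,0,0],0],[[0,0,0],[0,0,0],0],[[0,0,0],[0,0,0],0]]' 50;python3 -m pendant '[[[0.7,0,0.7],[0,0,0],0],[[0,0,0],[0,0,0],0],[[0,0,0],[0,0,0],0]]' 50; python3 log.py
```

```text
t: 28.2
ee_pos: [552.7, 226.9, 194.0]
tcp_rot: [1.756, 1.765, -0.728]
force: [-0.6, -0.3, -0.9]
width: 55.8
gripper_force: 50.0
t: 28.58
ee_pos: [552.6, 226.7, 192.4]
tcp_rot: [1.756, 1.765, -0.729]
force: [0.6, -0.3, -0.4]
width: 55.9
gripper_force: 50.0
t: 28.95
ee_pos: [552.6, 226.8, 191.3]
tcp_rot: [1.756, 1.765, -0.729]
force: [0.2, 0.2, -0.3]
width: 55.6
gripper_force: 50.0
t 28.95 q [ 0.483  0.757  1.565 -0.702  1.324  0.836] ee [552.6 226.8 191.3] R [[-0.005, 1.0, 0.002], [0.707, 0.005, -0.707], [-0.707, -0.002, -0.708]] F [ 0.2  0.2 -0.3] w 55.6 50.0
```

```bash
python3 -m pendant '[[[0.6,0,0.6],[0,0,0],0],[[0,0,0],[0,0,0],0],[[0,0,0],[0,0,0],0]]' 50; python3 -m pendant '[[[0.6,0,0.6],[0,0,0],0],[[0,0,0],[0,0,0],0],[[0,0,0],[0,0,0],0]]' 50;
```

```text
t: 29.32
ee_pos: [552.6, 226.8, 190.5]
tcp_rot: [1.756, 1.765, -0.729]
force: [0.6, 0.3, -0.6]
width: 55.5
gripper_force: 50.0
t: 29.7
ee_pos: [552.6, 226.9, 190.3]
tcp_rot: [1.755, 1.764, -0.729]
force: [-1.6, 2.1, 4.7]
width: 55.9
gripper_force: 50.0
```

```bash
python3 -m pendant '[[[-0.3,0,-0.3],[0,0,0],0],[[0,0,0],[0,0,0],0.68],[[0,0,0],[0,0,0],0.75],[[0,0,0],[0,0,0],0.85],[[0,0,0],[0,0,0],0.88],[[0,0,-10],[0,0,0],0.88],[[0,0,-25],[0,0,0],0.88],[[0,0,-40],[0,0,0],0.88],[[0,0,-40],[0,0,0],0.88],[[0,0,-30],[0,0,0],0.88],[[0,0,0],[0,0,0],0.88]]' 50; python3 log.py; python3 - <<'E'
from heels import *
im,d=snap('side','side5.png')
cv2.imwrite('pics/s5.png',cv2.resize(im[120:320,180:380,::-1],None,fx=2.5,fy=2.5))
P=pts('side',d);Z=P[...,2];X,Y=P[...,0],P[...,1]
mr('stood',P,(Z>60)&(Z<125)&(abs(X-552)<80)&(Y>50)&(Y<140))
E
```

```text
t: 31.08
ee_pos: [552.7, 331.1, 294.7]
tcp_rot: [1.756, 1.766, -0.722]
force: [0.6, -0.8, -0.1]
width: 76.8
gripper_force: 0.0
t 31.07 q [ 0.612  0.693  1.36  -0.619  1.596  0.756] ee [552.7 331.1 294.7] R [[-0.004, 1.0, 0.006], [0.709, 0.007, -0.705], [-0.705, 0.002, -0.709]] F [ 0.6 -0.8 -0.1] w 76.8 0.0
stood 158 c [548.  112.4] mean [550.6 113.8  75.3] size [57.1 21.9] long axis ccw from +y -72.5
```

View pics/s5.png

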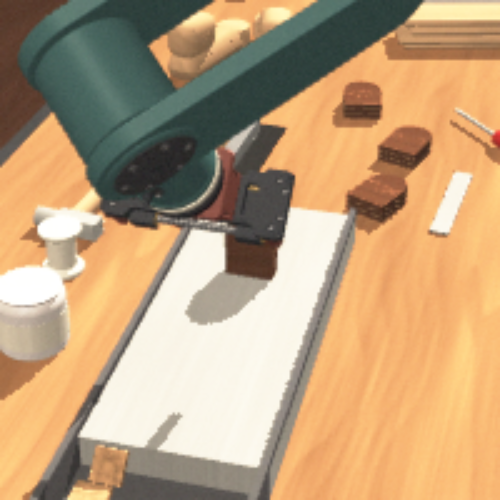

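The heel stands upright on the deck at (250,250) in the crop. The side camera puts its front face at y≈113, as intended. Back for heel1.

```bash
python3 -m pendant '[[[0,0,0],[0,9,0],0.88],[[0,0,-20],[0,9,0],0.88],[[0,0,-20],[0,9,0],0.88],[[0,0,-20],[0,9,0],0.88],[[0,0,0],[0,9,0],0.88],[[-45,-11,0],[0,0,0],0.88],[[-45,-11,0],[0,0,0],0.88],[[-45,-11,0],[0,0,0],0.88],[[-45,-11,0],[0,0,0],0.88],[[-45,-11,0],[0,0,0],0.88],[[-45,-11,0],[0,0,0],0.88],[[-45,-11,0],[0,0,0],0.88],[[-45,-11,0],[0,0,0],0.88],[[-45,-11,0],[0,0,0],0.88],[[-45,-11,0],[0,0,0],0.88],[[-45,-11,0],[0,0,0],0.88],[[-45,-11,0],[0,0,0],0.88],[[-45,-11,0],[0,0,0],0.88],[[0,0,0],[0,0,0],0.88]]'; python3 log.py; python3 - <<'E'
from heels import *
find();find('side')
g,R=pick(448,-152.1,-23.5); rel(g+[0,0,100],R)
E
```

```text
t: 33.5
ee_pos: [410.5, -232.0, 344.7]
tcp_rot: [-2.22, -2.218, 0.004]
force: [0.3, 0.2, -0.0]
width: 77.2
gripper_force: 0.0
t 33.5 q [-0.66   0.246  1.852 -0.002  1.047 -0.658] ee [ 410.5 -232.   344.7] R [[0.001, 1.0, -0.004], [1.0, -0.001, 0.001], [0.001, -0.004, -1.0]] F [ 0.3  0.2 -0. ] w 77.2 0.0
top heel 521 [ 528.4 -424. ] [55.1 81.2] a 11.8
top heel 552 [ 448.  -152.1] [79.8 56.1] a -23.2
side heel 146 [ 525.7 -419.5] [56.2 87.7] a 12.3
side heel 190 [ 435.2 -296.2] [87.4 58.7] a -16.0
side heel 224 [ 446.5 -150.5] [85.1 60.3] a -20.1
turn [-9.5 44.3 22.3] | 50.5  then shift(new axes) [-93.3   3.2  57.2]  shift(old axes) [-25.   -6.8 106.4]
```

```bash
python3 -m pendant '[[[0,0,0],[-1.9,8.86,4.46],0.88],[[0,0,0],[-1.9,8.86,4.46],0.88],[[0,0,0],[-1.9,8.86,4.46],0.88],[[0,0,0],[-1.9,8.86,4.46],0.88],[[0,0,0],[-1.9,8.86,4.46],0.88],[[-45,1,25],[0,0,0],0.88],[[-48,2,32],[0,0,0],0.88],[[-25,0,25],[0,0,0],0.88],[[-25,0,25],[0,0,0],0.88],[[0,0,0],[0,0,0],0.88],[[0,0,0],[0,0,0],0.88]]'; python3 log.py; python3 - <<'E'
from heels import *
find('side')
g,R=pick(448,-152.1,-23.4); rel(g,R)
E
```

```text
t: 34.98
ee_pos: [405.2, -253.4, 169.7]
tcp_rot: [-2.145, -1.413, -0.89]
force: [-0.4, 0.8, 0.5]
width: 77.3
gripper_force: 0.0
t 34.98 q [-0.965  0.684  1.916  0.72   1.145 -1.071] ee [ 405.2 -253.4  169.7] R [[0.279, 0.918, 0.281], [0.65, -0.396, 0.649], [0.707, 0.001, -0.707]] F [-0.4  0.8  0.5] w 77.3 0.0
side heel 140 [ 439.4 -291.7] [74.4 50.4] a -15.5
side heel 209 [ 445.6 -151.3] [85.4 60.1] a -22.8
turn [0.  0.  0.2] | 0.2  then shift(new axes) [-23.2  -1.2  21.8]  shift(old axes) [-23.2  -1.3  21.8]
```

```bash
python3 -m pendant '[[[-10,-1,9],[0,0,0],0.88],[[-9,0,9],[0,0,0],0.88],[[-4,0,4],[0,0,0],0.88],[[0,0,0],[0,0,0],0.88],[[0,0,0],[0,0,0],0.88],[[0,0,0],[0,0,0],0.3],[[0,0,0],[0,0,0],0],[[0,0,0],[0,0,0],0],[[0,0,0],[0,0,0],0],[[0,0,0],[0,0,0],0],[[0,0,0],[0,0,0],0]]' 50; python3 - <<'E'
from heels import *
p,R=cur(); print('grasp pt',np.round(p+163*R[:,2],1)); find('side')
E
```

```text
t: 36.4
ee_pos: [403.9, -254.5, 137.2]
tcp_rot: [-2.147, -1.412, -0.891]
force: [0.4, -0.8, 2.7]
width: 55.8
gripper_force: 50.0
grasp pt [ 449.8 -148.8   21.9]
side heel 89 [ 527.4 -422.7] [54.  72.3] a 17.4
side heel 259 [ 443.7 -148.2] [84.7 72.9] a -31.9
```

```bash
python3 -m pendant '[[[10,0,-10],[0,0,0],0],[[25,0,-25],[0,0,0],0],[[35,0,-35],[0,0,0],0],[[35,0,-35],[0,0,0],0],[[35,0,-35],[0,0,0],0],[[0,0,0],[1.9,-8.86,-4.46],0],[[0,0,0],[1.9,-8.86,-4.46],0],[[0,0,0],[1.9,-8.86,-4.46],0],[[0,0,0],[1.9,-8.86,-4.46],0],[[0,0,0],[1.9,-8.86,-4.46],0],[[0,0,-20],[0,0,0],0],[[0,0,-20],[0,0,0],0],[[0,0,0],[0,0,0],0]]' 50; python3 log.py; python3 - <<'E'
from heels import *
g,R=placepose(553,191,np.radians(-90),np.radians(45),1,z=75.2+40); rel(g,R)
E
```

```text
t: 38.08
ee_pos: [403.6, -254.1, 376.7]
tcp_rot: [2.216, 2.226, -0.002]
force: [0.9, 0.3, -0.5]
width: 55.9
gripper_force: 50.0
t 38.08 q [-7.060e-01  2.120e-01  1.803e+00 -1.000e-03  1.125e+00 -7.100e-01] ee [ 403.6 -254.1  376.7] R [[-0.004, 1.0, -0.0], [1.0, 0.004, -0.001], [-0.001, -0.0, -1.0]] F [ 0.9  0.3 -0.5] w 55.9 50.0
turn [  0.1 -44.9   0.2] | 44.9  then shift(new axes) [ 499.6  149.4 -292.9]  shift(old axes) [559.9 151.8 145.4]
```

```bash
python3 -m pendant '[[[30,8,0],[0,0,0],0],[[45,12,0],[0,0,0],0],[[45,12,0],[0,0,0],0],[[45,12,0],[0,0,0],0],[[45,12,0],[0,0,0],0],[[45,12,0],[0,0,0],0],[[45,12,0],[0,0,0],0],[[45,12,0],[0,0,0],0],[[45,12,0],[0,0,0],0],[[45,12,0],[0,0,0],0],[[45,12,0],[0,0,0],0],[[45,13,0],[0,0,0],0],[[35,10,0],[0,0,0],0],[[0,0,0],[0,-9,0],0],[[0,0,0],[0,-9,0],0],[[0,0,0],[0,-9,0],0],[[0,0,0],[0,-9,0],0],[[0,0,0],[0,-9,0],0],[[0,0,0],[0,0,0],0]]' 50; python3 log.py; python3 - <<'E'
from heels import *
g,R=placepose(553,191,np.radians(-90),np.radians(45),1,z=75.2); rel(g,R)
E
```

```text
t: 40.45
ee_pos: [551.4, 307.0, 372.7]
tcp_rot: [1.753, 1.768, -0.733]
force: [0.2, 0.5, -1.8]
width: 55.9
gripper_force: 50.0
t 40.45 q [ 0.585  0.594  1.341 -0.635  1.684  0.662] ee [551.4 307.  372.7] R [[-0.008, 1.0, 0.0], [0.707, 0.006, -0.707], [-0.707, -0.006, -0.707]] F [ 0.2  0.5 -1.8] w 55.9 50.0
turn [0.  0.  0.5] | 0.5  then shift(new axes) [128.3   1.6 129.4]  shift(old axes) [128.4   2.6 129.3]
```

```bash
python3 -m pendant '[[[25,2,25],[0,0,0.5],0],[[30,0,30],[0,0,0],0],[[30,0,30],[0,0,0],0],[[25,0,25],[0,0,0],0],[[12,0,12],[0,0,0],0],[[4,0,4],[0,0,0],0],[[0,0,0],[0,0,0],0],[[0,0,0],[0,0,0],0]]' 50; python3 -m pendant '[[[0.7,0,0.7],[0,0,0],0],[[0,0,0],[0,0,0],0],[[0,0,0],[0,0,0],0]]' 50;python3 -m pendant '[[[0.5,0,0.5],[0,0,0],0],[[0,0,0],[0,0,0],0],[[0,0,0],[0,0,0],0]]' 50
```

```text
t: 41.45
ee_pos: [555.0, 306.8, 198.2]
tcp_rot: [1.763, 1.756, -0.722]
force: [-0.6, -0.4, -0.3]
width: 55.6
gripper_force: 50.0
t: 41.82
ee_pos: [554.5, 306.6, 196.1]
tcp_rot: [1.762, 1.757, -0.725]
force: [0.3, -0.1, -1.1]
width: 55.8
gripper_force: 50.0
t: 42.2
ee_pos: [554.5, 306.5, 195.1]
tcp_rot: [1.762, 1.757, -0.726]
force: [0.4, 0.9, -0.7]
width: 55.7
gripper_force: 50.0
```

```bash
python3 -m pendant '[[[2,0,2],[0,0,0],0],[[0,0,0],[0,0,0],0],[[0,0,0],[0,0,0],0]]' 50; python3 -m pendant '[[[0.7,0,0.7],[0,0,0],0],[[0,0,0],[0,0,0],0],[[0,0,0],[0,0,0],0]]' 50;python3 -m pendant '[[[0.6,0,0.6],[0,0,0],0],[[0,0,0],[0,0,0],0],[[0,0,0],[0,0,0],0]]' 50
```

```text
t: 42.58
ee_pos: [554.5, 306.5, 192.3]
tcp_rot: [1.762, 1.757, -0.726]
force: [-0.8, 0.7, -1.1]
width: 55.6
gripper_force: 50.0
t: 42.95
ee_pos: [554.5, 306.5, 191.4]
tcp_rot: [1.762, 1.757, -0.725]
force: [-0.0, -0.5, -0.9]
width: 55.9
gripper_force: 50.0
t: 43.32
ee_pos: [554.5, 306.5, 190.5]
tcp_rot: [1.762, 1.757, -0.725]
force: [0.4, 0.5, -0.3]
width: 55.8
gripper_force: 50.0
```

```bash
python3 -m pendant '[[[0.5,0,0.5],[0,0,0],0],[[0,0,0],[0,0,0],0],[[0,0,0],[0,0,0],0]]' 50; python3 -m pendant '[[[0.5,0,0.5],[0,0,0],0],[[0,0,0],[0,0,0],0],[[0,0,0],[0,0,0],0]]' 50
```

```text
t: 43.7
ee_pos: [554.5, 306.6, 190.3]
tcp_rot: [1.762, 1.756, -0.726]
force: [-1.9, 1.3, 4.7]
width: 55.9
gripper_force: 50.0
t: 44.08
ee_pos: [554.5, 306.7, 190.3]
tcp_rot: [1.762, 1.755, -0.726]
force: [-1.8, 3.7, 9.4]
width: 56.0
gripper_force: 50.0
```

```bash
python3 -m pendant '[[[-0.6,0,-0.6],[0,0,0],0],[[0,0,0],[0,0,0],0.68],[[0,0,0],[0,0,0],0.75],[[0,0,0],[0,0,0],0.85],[[0,0,0],[0,0,0],0.88],[[0,0,-10],[0,0,0],0.88],[[0,0,-25],[0,0,0],0.88],[[0,0,-40],[0,0,0],0.88],[[0,0,-40],[0,0,0],0.88],[[0,0,-30],[0,0,0],0.88],[[0,0,0],[0,9,0],0.88],[[0,0,-20],[0,9,0],0.88],[[0,0,-20],[0,9,0],0.88],[[0,0,-20],[0,9,0],0.88],[[0,0,0],[0,9,0],0.88],[[-20,0,0],[0,0,0],0.88]]' 50; python3 -m pendant '[[[-48,-8,0],[0,0,0],0.88],[[-48,-8,0],[0,0,0],0.88],[[-48,-8,0],[0,0,0],0.88],[[-48,-8,0],[0,0,0],0.88],[[-48,-8,0],[0,0,0],0.88],[[-48,-8,0],[0,0,0],0.88],[[-48,-8,0],[0,0,0],0.88],[[-48,-8,0],[0,0,0],0.88],[[-48,-8,0],[0,0,0],0.88],[[-48,-8,0],[0,0,0],0.88],[[-48,-9,0],[0,0,0],0.88],[[-48,-9,0],[0,0,0],0.88],[[-48,-9,0],[0,0,0],0.88],[[-48,-9,0],[0,0,0],0.88],[[-48,-9,0],[0,0,0],0.88],[[-48,-9,0],[0,0,0],0.88],[[-30,-9,0],[0,0,0],0.88],[[0,0,0],[0,0,0],0.88]]';python3 log.py; python3 - <<'E'
from heels import *
find()
im,P=find('side'); Z=P[...,2]; X,Y=P[...,0],P[...,1]
mr('stoodA',P,(Z>60)&(Z<125)&(abs(X-552)<80)&(Y>50)&(Y<140))
mr('stoodB',P,(Z>60)&(Z<125)&(abs(X-552)<80)&(Y>140)&(Y<230))
cv2.imwrite('pics/s6.png',cv2.resize(im[130:330,180:380,::-1],None,fx=2.5,fy=2.5))
g,R=pick(436.8,-298,-15.5); rel(g+[0,0,70],R)
E
```

```text
t: 46.08
ee_pos: [554.1, 415.5, 346.9]
tcp_rot: [2.221, 2.218, 0.008]
force: [0.4, -0.3, -0.2]
width: 77.2
gripper_force: 0.0
t: 48.32
ee_pos: [408.6, -383.7, 344.2]
tcp_rot: [2.226, 2.217, 0.001]
force: [0.0, -0.1, 0.2]
width: 77.4
gripper_force: 0.0
t 48.33 q [-8.770e-01  3.650e-01  1.668e+00  1.000e-03  1.109e+00 -8.740e-01] ee [ 408.6 -383.7  344.2] R [[0.004, 1.0, 0.0], [1.0, -0.004, 0.0], [0.0, 0.0, -1.0]] F [ 0.  -0.1  0.2] w 77.4 0.0
top heel 539 [ 554.1 -439.8] [55.6 80.2] a 14.3
top heel 557 [ 436.8 -299.2] [81.9 55.8] a -15.2
side heel 145 [ 551.  -438.7] [53.2 89. ] a 12.8
side heel 191 [ 436.4 -299.4] [89.7 59.7] a -11.0
stoodA 354 c [550.6 103.9] mean [545.6 110.5  96.7] size [55.8 31.2] long axis ccw from +y -88.6
stoodB 453 c [553.3 185.2] mean [550.2 190.5  93.1] size [33.1 57.1] long axis ccw from +y 89.2
turn [-6.  44.6 14.6] | 47.3  then shift(new axes) [-112.8    4.4   79.3]  shift(old axes) [-24.3  -2.2 135.8]
```

View pics/s6.png

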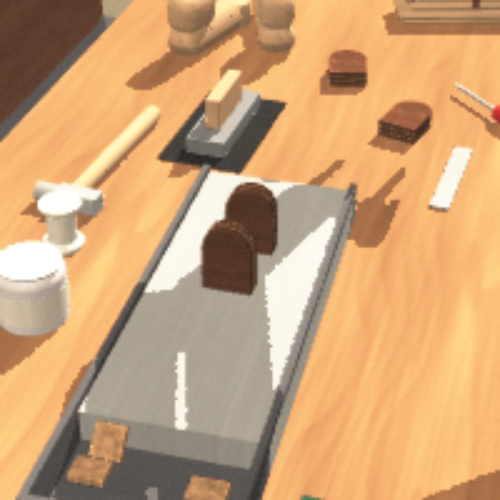

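Two heels stand at (230,258) and (252,218) in the crop. The scraper is upright on its mat, and heel3 has been knocked to (554,-440). Next is heel2.

```bash
python3 -m pendant '[[[0,0,0],[-1.2,8.92,2.92],0.88],[[0,0,0],[-1.2,8.92,2.92],0.88],[[0,0,0],[-1.2,8.92,2.92],0.88],[[0,0,0],[-1.2,8.92,2.92],0.88],[[0,0,0],[-1.2,8.92,2.92],0.88],[[-45,1,25],[0,0,0],0.88],[[-48,2,32],[0,0,0],0.88],[[-35,1,37],[0,0,0],0.88],[[-10,0,10],[0,0,0],0.88],[[0,0,0],[0,0,0],0.88],[[0,0,0],[0,0,0],0.88]]'; python3 log.py; python3 - <<'E'
from heels import *
find();find('side')
g,R=pick(436.8,-299,-15.2); rel(g,R)
E
```

```text
t: 49.8
ee_pos: [408.4, -406.4, 175.4]
tcp_rot: [-2.022, -1.543, -0.84]
force: [0.6, -0.6, 0.5]
width: 77.1
gripper_force: 0.0
t 49.8 q [-1.076  0.774  1.587  0.519  1.424 -1.06 ] ee [ 408.4 -406.4  175.4] R [[0.185, 0.964, 0.191], [0.684, -0.266, 0.679], [0.706, 0.005, -0.709]] F [ 0.6 -0.6  0.5] w 77.1 0.0
top heel 541 [ 554.2 -440. ] [55.5 81.5] a 14.1
top heel 551 [ 436.8 -298.9] [79.7 55.5] a -15.1
side heel 144 [ 550.7 -437.3] [53.2 84. ] a 12.3
side heel 187 [ 435.4 -295.2] [89.7 58. ] a -17.4
turn [0.4 0.2 0. ] | 0.4  then shift(new axes) [-26.2  -0.7  26.4]  shift(old axes) [-26.1  -0.9  26.4]
```

```bash
python3 -m pendant '[[[-10,-0.7,10],[0.4,0.2,0],0.88],[[-11,0,11],[0,0,0],0.88],[[-5,0,5.2],[0,0,0],0.88],[[0,0,0],[0,0,0],0.88],[[0,0,0],[0,0,0],0.88],[[0,0,0],[0,0,0],0.3],[[0,0,0],[0,0,0],0],[[0,0,0],[0,0,0],0],[[0,0,0],[0,0,0],0],[[0,0,0],[0,0,0],0],[[0,0,0],[0,0,0],0]]' 50; python3 -m pendant '[[[10,0,-10],[0,0,0],0],[[25,0,-25],[0,0,0],0],[[35,0,-35],[0,0,0],0],[[35,0,-35],[0,0,0],0],[[35,0,-35],[0,0,0],0],[[0,0,0],[1.2,-8.92,-2.92],0],[[0,0,0],[1.2,-8.92,-2.92],0],[[0,0,0],[1.2,-8.92,-2.92],0],[[0,0,0],[1.2,-8.92,-2.92],0],[[0,0,0],[1.2,-8.92,-2.92],0],[[0,0,-20],[0,0,0],0],[[0,0,-20],[0,0,0],0],[[0,0,0],[0,0,0],0]]' 50; python3 log.py; python3 - <<'E'
from heels import *
g,R=placepose(553,271,np.radians(-90),np.radians(45),1,z=75.2); rel(g,R)
E
```

```text
t: 51.28
ee_pos: [407.1, -405.9, 136.5]
tcp_rot: [-2.015, -1.539, -0.836]
force: [0.4, -0.4, -0.5]
width: 55.7
gripper_force: 50.0
t: 52.9
ee_pos: [407.5, -406.7, 376.6]
tcp_rot: [-2.217, -2.224, -0.006]
force: [0.8, 0.2, -1.5]
width: 55.5
gripper_force: 50.0
t 52.9 q [-0.906  0.351  1.598  0.004  1.194 -0.91 ] ee [ 407.5 -406.7  376.6] R [[-0.003, 1.0, 0.002], [1.0, 0.003, 0.003], [0.003, 0.002, -1.0]] F [ 0.8  0.2 -1.5] w 55.5 50.0
turn [  0.2 -45.2   0.1] | 45.2  then shift(new axes) [ 692.3  145.5 -429.1]  shift(old axes) [791.9 147.7 188.8]
```

```bash
python3 -m pendant '[[[30,6,0],[0,0,0],0],[[48,9,0],[0,0,0],0],[[48,9,0],[0,0,0],0],[[48,9,0],[0,0,0],0],[[48,9,0],[0,0,0],0],[[48,9,0],[0,0,0],0],[[48,9,0],[0,0,0],0],[[48,9,0],[0,0,0],0],[[48,9,0],[0,0,0],0],[[48,9,0],[0,0,0],0],[[48,9,0],[0,0,0],0],[[48,9,0],[0,0,0],0],[[48,9,0],[0,0,0],0],[[48,9,0],[0,0,0],0],[[48,9,0],[0,0,0],0],[[48,9,0],[0,0,0],0],[[42,7,0],[0,0,0],0],[[0,0,0],[0,0,0],0]]' 50; python3 -m pendant '[[[0,0,0],[0,-9,0],0],[[0,0,0],[0,-9,0],0],[[0,0,0],[0,-9,0],0],[[0,0,0],[0,-9,0],0],[[0,0,0],[0,-9,0],0],[[30,0,30],[0,0,0],0],[[30,0,30],[0,0,0],0],[[0,0,0],[0,0,0],0],[[0,0,0],[0,0,0],0]]' 50;  python3 log.py; python3 - <<'E'
from heels import *
g,R=placepose(553,271,np.radians(-90),np.radians(45),1,z=75.2); rel(g,R)
E
```

```text
t: 55.15
ee_pos: [552.3, 388.2, 377.4]
tcp_rot: [-2.212, -2.225, -0.005]
force: [-0.8, -0.5, -0.9]
width: 55.3
gripper_force: 50.0
t: 56.28
ee_pos: [553.1, 385.6, 295.1]
tcp_rot: [1.761, 1.765, -0.724]
force: [0.6, 0.4, 0.6]
width: 55.4
gripper_force: 50.0
t 56.27 q [ 0.67   0.739  1.259 -0.589  1.673  0.769] ee [553.1 385.6 295.1] R [[-0.002, 1.0, 0.002], [0.711, 0.003, -0.704], [-0.704, 0.0, -0.711]] F [0.6 0.4 0.6] w 55.4 50.0
turn [ 0.1 -0.3  0.1] | 0.3  then shift(new axes) [74.5 -0.1 73.5]  shift(old axes) [74.1 -0.1 73.9]
```

```bash
python3 -m pendant '[[[25,0,25],[0,-0.3,0],0],[[28,0,28],[0,0,0],0],[[15,0,15],[0,0,0],0],[[4,0,4],[0,0,0],0],[[0,0,0],[0,0,0],0],[[0,0,0],[0,0,0],0]]' 50; python3 -m pendant '[[[0.8,0,0.8],[0,0,0],0],[[0,0,0],[0,0,0],0],[[0,0,0],[0,0,0],0]]' 50;python3 -m pendant '[[[0.6,0,0.6],[0,0,0],0],[[0,0,0],[0,0,0],0],[[0,0,0],[0,0,0],0]]' 50
```

```text
t: 57.02
ee_pos: [553.2, 386.7, 193.6]
tcp_rot: [1.757, 1.762, -0.725]
force: [0.3, -0.3, -0.9]
width: 55.6
gripper_force: 50.0
t: 57.4
ee_pos: [552.7, 386.4, 191.1]
tcp_rot: [1.757, 1.762, -0.727]
force: [0.2, 0.6, -0.7]
width: 55.4
gripper_force: 50.0
t: 57.78
ee_pos: [552.7, 386.3, 190.0]
tcp_rot: [1.757, 1.762, -0.728]
force: [-0.7, -0.3, -1.3]
width: 55.7
gripper_force: 50.0
```

```bash
python3 -m pendant '[[[0.5,0,0.5],[0,0,0],0],[[0,0,0],[0,0,0],0],[[0,0,0],[0,0,0],0]]' 50; python3 -m pendant '[[[0.5,0,0.5],[0,0,0],0],[[0,0,0],[0,0,0],0],[[0,0,0],[0,0,0],0]]' 50
```

```text
t: 58.15
ee_pos: [552.7, 386.4, 189.4]
tcp_rot: [1.757, 1.762, -0.728]
force: [-0.6, -0.4, -0.7]
width: 55.6
gripper_force: 50.0
t: 58.52
ee_pos: [552.7, 386.4, 189.3]
tcp_rot: [1.756, 1.762, -0.728]
force: [-1.5, 0.8, 6.2]
width: 55.8
gripper_force: 50.0
```

```bash
python3 -m pendant '[[[-0.5,0,-0.5],[0,0,0],0],[[0,0,0],[0,0,0],0.68],[[0,0,0],[0,0,0],0.75],[[0,0,0],[0,0,0],0.85],[[0,0,0],[0,0,0],0.88],[[0,0,-10],[0,0,0],0.88],[[0,0,-25],[0,0,0],0.88],[[0,0,-40],[0,0,0],0.88],[[0,0,-40],[0,0,0],0.88],[[0,0,-30],[0,0,0],0.88],[[0,0,0],[0,9,0],0.88],[[0,0,-20],[0,9,0],0.88],[[0,0,-20],[0,9,0],0.88],[[0,0,-20],[0,9,0],0.88],[[0,0,0],[0,9,0],0.88],[[-50,0,0],[0,0,0],0.88],[[-50,0,0],[0,0,0],0.88],[[-50,0,0],[0,0,0],0.88]]' 50; python3 -m pendant '[[[-48,1,0],[0,0,0],0.88],[[-48,1,0],[0,0,0],0.88],[[-48,1,0],[0,0,0],0.88],[[-48,1,0],[0,0,0],0.88],[[-48,1,0],[0,0,0],0.88],[[-48,1,0],[0,0,0],0.88],[[-48,1,0],[0,0,0],0.88],[[-48,1,0],[0,0,0],0.88],[[-48,1,0],[0,0,0],0.88],[[-48,1,0],[0,0,0],0.88],[[-48,1,0],[0,0,0],0.88],[[-48,1,0],[0,0,0],0.88],[[-48,1,0],[0,0,0],0.88],[[-48,1,0],[0,0,0],0.88],[[-48,1,0],[0,0,0],0.88],[[-48,1,0],[0,0,0],0.88],[[-48,1,0],[0,0,0],0.88],[[-40,1,0],[0,0,0],0.88],[[0,0,0],[0,0,0],0.88]]';python3 log.py; python3 - <<'E'
from heels import *
find()
im,P=find('side'); Z=P[...,2]; X,Y=P[...,0],P[...,1]
for a,b in((50,140),(140,220),(225,300)): mr('stood',P,(Z>60)&(Z<125)&(abs(X-552)<80)&(Y>a)&(Y<b))
g,R=pick(554.2,-440,14.1); rel(g+[0,0,70],R); print(solve(g+[0,0,70],R),solve(g+[0,0,200],R))
E
```

```text
t: 60.78
ee_pos: [552.5, 364.8, 345.6]
tcp_rot: [2.216, 2.226, 0.001]
force: [1.0, -0.3, -0.1]
width: 77.5
gripper_force: 0.0
t: 63.15
ee_pos: [573.3, -492.9, 345.1]
tcp_rot: [2.219, 2.221, -0.001]
force: [-1.4, 0.7, -0.1]
width: 77.3
gripper_force: 0.0
t 63.15 q [-8.01e-01  6.30e-01  1.19e+00 -1.00e-03  1.32e+00 -8.02e-01] ee [ 573.3 -492.9  345.1] R [[-0.001, 1.0, 0.001], [1.0, 0.001, -0.002], [-0.002, 0.001, -1.0]] F [-1.4  0.7 -0.1] w 77.3 0.0
top heel 535 [ 554.4 -441.1] [55.6 81.6] a 14.0
side heel 142 [ 551.2 -439.8] [53.1 89.3] a 12.6
stood 349 c [550.  104.1] mean [545.8 110.7  97.1] size [29.5 54.3] long axis ccw from +y 89.0
stood 403 c [553.4 185. ] mean [547.8 190.1  95.8] size [57.9 28.7] long axis ccw from +y -87.5
stood 489 c [550.8 263.5] mean [548.3 270.3  94.4] size [30.7 57.6] long axis ccw from +y 88.1
turn [  5.5  44.7 -13.2] | 46.9  then shift(new axes) [-137.9   -6.8   55.4]  shift(old axes) [-58.4   7.5 136.6]
(np.True_, array([-0.91329754,  1.0478425 ,  0.78961359,  0.32013784,  2.02513534,
       -1.12705693])) (np.True_, array([-0.91329754,  0.94340795,  0.7062722 ,  0.35793461,  2.20231122,
       -1.05420913]))
```

```bash
python3 - <<'E'
from heels import *
z=np.load('top0.npz'); P0=pts('top',z['d'])[z['d']>0]
z=np.load('side0.npz'); P1=pts('side',z['d'])[z['d']>0]
for psi in(45,35):
  g,R=pick(554.3,-440.5,14,psi=psi,z=23 if psi==45 else 22); tcp=g-163*R[:,2]
  for n,P in(('top',P0),('side',P1)):
    P=P[(P[:,2]>12)&(P[:,2]<150)&(P[:,0]>600)&(P[:,0]<800)&(P[:,1]<-350)&(P[:,1]>-750)]
    L=(P-tcp)@R; m=(L[:,2]<105)&(L[:,2]>-250)&(abs(L[:,0])<60)
    print(psi,n,len(P),'min y in slab',np.sort(L[m][:,1])[:5].round(1))
E
```

```text
45 top 2519 min y in slab [80.5 81.3 81.8 82.  82.1]
45 side 816 min y in slab [81.2 81.3 81.4 81.9 82. ]
35 top 2519 min y in slab [82.  82.1 82.7 82.9 82.9]
35 side 816 min y in slab [81.9 82.  82.  82.2 82.3]
```

```bash
python3 - <<'E'
from heels import *
z=np.load('top0.npz'); P0=pts('top',z['d'])[z['d']>0]
z=np.load('side0.npz'); P1=pts('side',z['d'])[z['d']>0]
P=np.vstack([P0,P1]);P=P[(P[:,2]>12)&(P[:,2]<150)&(P[:,0]>600)&(P[:,0]<800)&(P[:,1]<-350)&(P[:,1]>-750)]
for psi in(50,45,40,30,20,10,0):
    g,R=pick(554.3,-440.5,14,psi=psi,z=23); tcp=g-163*R[:,2]
    L=(P-tcp)@R; m=(L[:,2]<104)&(L[:,2]>-20)&(abs(L[:,0])<40)&(abs(L[:,1])<130)
    if m.any():
        i=np.argmin(np.where(m,L[:,1],1e9)); print(psi,m.sum(),'local',L[i].round(),'world',P[i].round(), 'count<92',(m&(L[:,1]<92)).sum())
    else: print(psi,'clear')
E
```

```text
50 883 local [-21.  82.  80.] world [ 652. -492.   60.] count<92 153
45 785 local [-28.  82.  82.] world [ 652. -492.   60.] count<92 130
40 659 local [-35.  82.  84.] world [ 652. -492.   60.] count<92 113
30 400 local [-38.  82.  78.] world [ 651. -490.   78.] count<92 55
20 30 local [-38.  90.  73.] world [ 657. -479.   94.] count<92 1
10 clear
0 clear
```

The 45° body pose would touch a wooden tool by heel3's new position, so I'll lift heel3 vertically, set it down on open bench, and regrasp it there.

```bash
python3 - <<'E'
from heels import *
g,R=pick(554.3,-440.7,14,psi=0,z=21.5); rel(g,R)
E
python3 -m pendant '[[[55,-18,0],[0,0,-7],0.88],[[0,0,0],[0,0,-7],0.88],[[0,0,50],[0,0,0],0.88],[[0,0,40],[0,0,0],0.88],[[0,0,0],[0,0,0],0.88]]'; python3 - <<'E'
from heels import *
find('side')
g,R=pick(554.3,-440.7,14,psi=0,z=21.5); rel(g,R)
E
```

```text
turn [ -0.   -0.1 -13.8] | 13.8  then shift(new axes) [ 56.2  -6.9 160.4]  shift(old axes) [ 52.8 -20.1 160.5]
t: 63.88
ee_pos: [554.5, -432.1, 252.0]
tcp_rot: [-1.923, -2.474, -0.002]
force: [-0.3, 0.3, 0.0]
width: 77.4
gripper_force: 0.0
side heel 142 [ 550.9 -438.5] [53.3 90. ] a 12.6
turn [-0.1 -0.2  0.3] | 0.3  then shift(new axes) [-2.9 -2.8 69.8]  shift(old axes) [-3.1 -2.7 69.8]
```

```bash
python3 -m pendant '[[[-3,-2.5,30],[0,0,0],0.88],[[0,0,25],[0,0,0],0.88],[[0,0,14],[0,0,0],0.88],[[0,0,0],[0,0,0],0.88],[[0,0,0],[0,0,0],0.3],[[0,0,0],[0,0,0],0],[[0,0,0],[0,0,0],0],[[0,0,0],[0,0,0],0],[[0,0,0],[0,0,0],0],[[0,0,-20],[0,0,0],0],[[0,0,-40],[0,0,0],0],[[0,0,0],[0,0,0],0]]' 40; python3 - <<'E'
from heels import *
g,R=pick(515,-255,0,psi=0,z=21.5+15); rel(g,R)
E
```

```text
t: 65.42
ee_pos: [555.0, -439.8, 250.2]
tcp_rot: [1.925, 2.473, -0.001]
force: [-0.1, -0.8, -0.8]
width: 55.7
gripper_force: 39.9
turn [ 0.3  0.3 14.2] | 14.2  then shift(new axes) [188.8 -40.   50.7]  shift(old axes) [193.2   7.3  49.5]
```

```bash
python3 -m pendant '[[[0,0,0],[0,0,7],0],[[0,0,0],[0,0,7],0],[[45,-10,0],[0,0,0],0],[[48,-10,0],[0,0,0],0],[[48,-10,0],[0,0,0],0],[[48,-10,0],[0,0,0],0],[[0,0,0],[0,0,0],0],[[0,0,40],[0,0,0],0],[[0,0,10],[0,0,0],0],[[0,0,0],[0,0,0],0],[[0,0,0],[0,0,0],0]]' 40; python3 -m pendant '[[[0,0,6],[0,0,0],0],[[0,0,0],[0,0,0],0],[[0,0,0],[0,0,0],0]]'; python3 -m pendant '[[[0,0,3],[0,0,0],0],[[0,0,0],[0,0,0],0],[[0,0,0],[0,0,0],0]]'
```

```text
t: 66.8
ee_pos: [513.6, -250.4, 196.6]
tcp_rot: [2.217, 2.224, 0.0]
force: [-0.3, 0.6, -0.9]
width: 55.6
gripper_force: 39.9
t: 67.18
ee_pos: [513.1, -249.8, 190.1]
tcp_rot: [2.218, 2.225, 0.0]
force: [0.4, -0.7, -0.8]
width: 55.7
gripper_force: 39.9
t: 67.55
ee_pos: [513.3, -249.8, 187.0]
tcp_rot: [2.217, 2.225, 0.0]
force: [0.8, -0.1, -0.2]
width: 56.1
gripper_force: 39.9
```

```bash
python3 -m pendant '[[[0,0,1.5],[0,0,0],0],[[0,0,0],[0,0,0],0],[[0,0,0],[0,0,0],0]]'; python3 -m pendant '[[[0,0,1.2],[0,0,0],0],[[0,0,0],[0,0,0],0],[[0,0,0],[0,0,0],0]]';python3 -m pendant '[[[0,0,0.6],[0,0,0],0],[[0,0,0],[0,0,0],0],[[0,0,0],[0,0,0],0]]'
```

```text
t: 67.92
ee_pos: [513.3, -249.8, 186.9]
tcp_rot: [2.217, 2.225, 0.0]
force: [-2.8, 1.6, 15.0]
width: 56.0
gripper_force: 39.9
t: 68.3
ee_pos: [513.2, -249.8, 186.9]
tcp_rot: [2.217, 2.225, 0.0]
force: [-5.5, 2.7, 27.2]
width: 56.1
gripper_force: 39.9
t: 68.68
ee_pos: [513.2, -249.7, 186.9]
tcp_rot: [2.216, 2.224, 0.0]
force: [-6.9, 3.0, 32.8]
width: 55.7
gripper_force: 39.9
```

```bash
python3 -m pendant '[[[0,0,-3],[0,0,0],0],[[0,0,0],[0,0,0],0.7],[[0,0,0],[0,0,0],0.88],[[0,0,0],[0,0,0],0.88],[[0,0,-20],[0,0,0],0.88],[[0,0,-40],[0,0,0],0.88],[[0,0,-50],[0,0,0],0.88],[[-38,0,0],[0,0,0],0.88],[[-38,0,0],[0,9,0],0.88],[[0,0,0],[0,9,0],0.88],[[0,0,0],[0,9,0],0.88],[[0,0,0],[0,9,0],0.88],[[0,0,0],[0,9,0],0.88],[[0,0,0],[0,0,0],0.88]]'; python3 - <<'E'
from heels import *
find();find('side')
g,R=pick(514,-254,0); rel(g+[0,0,50],R)
E
```

```text
t: 70.42
ee_pos: [513.1, -326.6, 294.9]
tcp_rot: [-1.758, -1.76, -0.727]
force: [0.4, 0.2, -0.5]
width: 77.1
gripper_force: 0.0
top heel 553 [ 513.4 -251.2] [55.4 81.3] a 0.3
side heel 189 [ 510.5 -249.3] [55.8 91.3] a 0.4
turn [-0.2  0.2  0.1] | 0.2  then shift(new axes) [-104.     0.7   48.3]  shift(old axes) [-103.9    0.6   48.6]
```

```bash
python3 -m pendant '[[[-50,0,25],[0,0,0],0.88],[[-52,0,25],[0,0,0],0.88],[[-16,0,16],[0,0,0],0.88],[[0,0,0],[0,0,0],0.88],[[0,0,0],[0,0,0],0.88],[[0,0,0],[0,0,0],0.88]]'; python3 - <<'E'
from heels import *
find('side');find()
g,R=pick(513.4,-251.5,.3); rel(g,R)
E
```

```text
t: 71.28
ee_pos: [514.1, -362.5, 168.5]
tcp_rot: [-1.757, -1.766, -0.728]
force: [-0.1, -0.2, 0.7]
width: 77.3
gripper_force: 0.0
side heel 183 [ 511.7 -249.4] [55.8 86.2] a 2.1
top heel 555 [ 513.4 -251.7] [55.5 80.5] a 0.2
turn [0.1 0.1 0. ] | 0.2  then shift(new axes) [-21.2   0.1  20.9]  shift(old axes) [-21.2   0.   20.9]
```

```bash
python3 -m pendant '[[[-10,0,10],[0,0,0],0.88],[[-8,0,8],[0,0,0],0.88],[[-3,0,3],[0,0,0],0.88],[[0,0,0],[0,0,0],0.88],[[0,0,0],[0,0,0],0.88],[[0,0,0],[0,0,0],0.3],[[0,0,0],[0,0,0],0],[[0,0,0],[0,0,0],0],[[0,0,0],[0,0,0],0],[[0,0,0],[0,0,0],0],[[0,0,0],[0,0,0],0]]' 50; python3 -m pendant '[[[10,0,-10],[0,0,0],0],[[25,0,-25],[0,0,0],0],[[35,0,-35],[0,0,0],0],[[35,0,-35],[0,0,0],0],[[35,0,-35],[0,0,0],0],[[0,0,0],[0,-9,0],0],[[0,0,0],[0,-9,0],0],[[0,0,0],[0,-9,0],0],[[0,0,0],[0,-9,0],0],[[0,0,0],[0,-9,0],0],[[0,0,-20],[0,0,0],0],[[0,0,-20],[0,0,0],0],[[0,0,0],[0,0,0],0]]' 50; python3 log.py; python3 - <<'E'
from heels import *
g,R=placepose(551,351,np.radians(-90),np.radians(45),1,z=75.2); rel(g,R)
E
```

```text
t: 72.75
ee_pos: [513.6, -362.6, 136.8]
tcp_rot: [-1.757, -1.763, -0.728]
force: [0.7, -0.8, 0.1]
width: 55.9
gripper_force: 50.0
t: 74.38
ee_pos: [513.7, -362.4, 376.9]
tcp_rot: [2.216, 2.223, 0.001]
force: [-0.5, -0.7, -0.9]
width: 55.7
gripper_force: 49.9
t 74.38 q [-0.724  0.423  1.48   0.     1.236 -0.728] ee [ 513.7 -362.4  376.9] R [[-0.003, 1.0, 0.002], [1.0, 0.003, -0.002], [-0.002, 0.002, -1.0]] F [-0.5 -0.7 -0.9] w 55.7 49.9
turn [  0.2 -44.9   0.1] | 44.9  then shift(new axes) [ 717.9   37.3 -454.1]  shift(old axes) [829.   39.6 184.9]
```

```bash
python3 -m pendant '[[[30,2,0],[0,0,0],0],[[48,2,0],[0,0,0],0],[[48,2,0],[0,0,0],0],[[48,2,0],[0,0,0],0],[[48,2,0],[0,0,0],0],[[48,2,0],[0,0,0],0],[[48,2,0],[0,0,0],0],[[48,2,0],[0,0,0],0],[[48,2,0],[0,0,0],0],[[48,2,0],[0,0,0],0],[[48,2,0],[0,0,0],0],[[48,2,0],[0,0,0],0],[[48,2,0],[0,0,0],0],[[48,3,0],[0,0,0],0],[[48,3,0],[0,0,0],0],[[48,3,0],[0,0,0],0],[[48,2,0],[0,0,0],0],[[31,2,0],[0,0,0],0],[[0,0,0],[0,0,0],0]]' 50; python3 -m pendant '[[[0,0,0],[0,-9,0],0],[[0,0,0],[0,-9,0],0],[[0,0,0],[0,-9,0],0],[[0,0,0],[0,-9,0],0],[[0,0,0],[0,-9,0],0],[[30,0,30],[0,0,0],0],[[30,0,30],[0,0,0],0],[[40,0,40],[0,0,0],0],[[20,0,20],[0,0,0],0],[[0,0,0],[0,0,0],0],[[0,0,0],[0,0,0],0]]' 50;  python3 log.py; python3 - <<'E'
from heels import *
g,R=placepose(551,351,np.radians(-90),np.radians(45),1,z=75.2); rel(g,R)
E
```

```text
t: 76.75
ee_pos: [549.0, 468.4, 373.4]
tcp_rot: [-2.215, -2.227, 0.002]
force: [0.3, -0.7, -1.5]
width: 55.7
gripper_force: 49.9
t: 78.12
ee_pos: [550.5, 466.8, 207.1]
tcp_rot: [1.758, 1.762, -0.725]
force: [0.3, -0.4, -0.3]
width: 55.6
gripper_force: 49.9
t 78.12 q [ 0.751  0.905  1.135 -0.549  1.679  0.854] ee [550.5 466.8 207.1] R [[-0.001, 1.0, 0.004], [0.708, 0.003, -0.706], [-0.706, 0.002, -0.708]] F [ 0.3 -0.4 -0.3] w 55.6 49.9
turn [ 0.2 -0.1  0. ] | 0.2  then shift(new axes) [11.4  0.5 12.2]  shift(old axes) [11.4  0.5 12.2]
```

```bash
python3 -m pendant '[[[6,0,6],[0,0,0],0],[[3,0,3],[0,0,0],0],[[0,0,0],[0,0,0],0],[[0,0,0],[0,0,0],0]]' 50; python3 -m pendant '[[[1,0,1],[0,0,0],0],[[0,0,0],[0,0,0],0],[[0,0,0],[0,0,0],0]]' 50;python3 -m pendant '[[[0.6,0,0.6],[0,0,0],0],[[0,0,0],[0,0,0],0],[[0,0,0],[0,0,0],0]]' 50;python3 -m pendant '[[[0.5,0,0.5],[0,0,0],0],[[0,0,0],[0,0,0],0],[[0,0,0],[0,0,0],0]]' 50
```

```text
t: 78.62
ee_pos: [549.8, 466.6, 192.6]
tcp_rot: [1.757, 1.762, -0.727]
force: [-0.5, -0.3, -0.9]
width: 55.8
gripper_force: 49.9
t: 79.0
ee_pos: [549.7, 466.6, 190.9]
tcp_rot: [1.757, 1.763, -0.728]
force: [0.7, -0.4, -0.9]
width: 55.6
gripper_force: 49.9
t: 79.38
ee_pos: [549.7, 466.6, 190.1]
tcp_rot: [1.757, 1.763, -0.728]
force: [-0.6, 1.1, -1.3]
width: 55.4
gripper_force: 49.9
t: 79.75
ee_pos: [549.8, 466.7, 189.7]
tcp_rot: [1.757, 1.762, -0.727]
force: [-0.3, 0.9, 2.8]
width: 55.7
gripper_force: 49.9
```

```bash
python3 -m pendant '[[[0,0,0],[0,0,0],0.68],[[0,0,0],[0,0,0],0.75],[[0,0,0],[0,0,0],0.85],[[0,0,0],[0,0,0],0.88],[[0,0,-10],[0,0,0],0.88],[[0,0,-25],[0,0,0],0.88],[[0,0,-40],[0,0,0],0.88],[[0,0,-40],[0,0,0],0.88],[[0,0,-30],[0,0,0],0.88],[[0,0,0],[0,9,0],0.88],[[0,0,-20],[0,9,0],0.88],[[0,0,-20],[0,9,0],0.88],[[0,0,-20],[0,9,0],0.88],[[0,0,0],[0,9,0],0.88],[[0,-50,0],[0,0,0],0.88],[[0,-50,0],[0,0,0],0.88],[[0,-50,0],[0,0,0],0.88],[[0,-50,0],[0,0,0],0.88],[[0,0,0],[0,0,0],0.88]]' 50; python3 - <<'E'
from heels import *
im,P=find('side'); Z=P[...,2]; X,Y=P[...,0],P[...,1]
for a,b in((50,140),(140,220),(225,300),(300,390)): mr('stood',P,(Z>60)&(Z<125)&(abs(X-552)<80)&(Y>a)&(Y<b))
cv2.imwrite('pics/s7.png',cv2.resize(im[100:360,140:440,::-1],None,fx=2.5,fy=2.3))
im,d=snap('top','top7.png');P=pts('top',d);Z=P[...,2]; X,Y=P[...,0],P[...,1]
mr('scraper',P,(Z>20)&(Z<80)&(abs(X-687)<60)&(abs(Y+217)<110))
hsv=cv2.cvtColor(im,cv2.COLOR_RGB2HSV)
for o in rects(P,(hsv[...,1]>90)&(hsv[...,2]>60)&(X>462)&(X<640)&(Y>405)&(Y<545)&(Z<60),12): print(o)
E
```

```text
t: 82.12
ee_pos: [345.5, 595.8, 345.8]
tcp_rot: [-2.213, -2.229, 0.002]
force: [0.4, 0.4, 0.2]
width: 77.4
gripper_force: 0.0
stood 348 c [550.6 105.2] mean [545.4 110.6  97.2] size [55.8 30.1] long axis ccw from +y -87.6
stood 399 c [553.3 184.1] mean [547.9 189.8  96.2] size [58.  30.7] long axis ccw from +y -89.7
stood 462 c [552.  263.7] mean [547.  270.1  96.2] size [57.8 31.8] long axis ccw from +y -86.8
stood 541 c [548.5 344.5] mean [545.5 350.8  94.5] size [56.6 29.2] long axis ccw from +y -86.4
scraper 1142 c [ 684.2 -220.3] mean [ 680.7 -216.6   41.2] size [160.   56.6] long axis ccw from +y -2.4
(np.int32(20), [92.0, 185.0], 'rect', 622.3, 541.0, 13.6, 40.5, 69.0, 'z', [47.9, 50.5, 52.7])
(np.int32(227), [131.0, 194.0], 'rect', 604.6, 443.9, 65.3, 38.8, 77.8, 'z', [7.0, 14.1, 37.6])
(np.int32(160), [128.0, 235.0], 'rect', 493.8, 452.1, 30.1, 38.8, 89.8, 'z', [6.4, 12.7, 15.9])
(np.int32(13), [90.0, 240.0], 'rect', 478.5, 539.0, 31.6, 2.7, 3.3, 'z', [47.5, 50.4, 52.5])
```

View pics/s7.png

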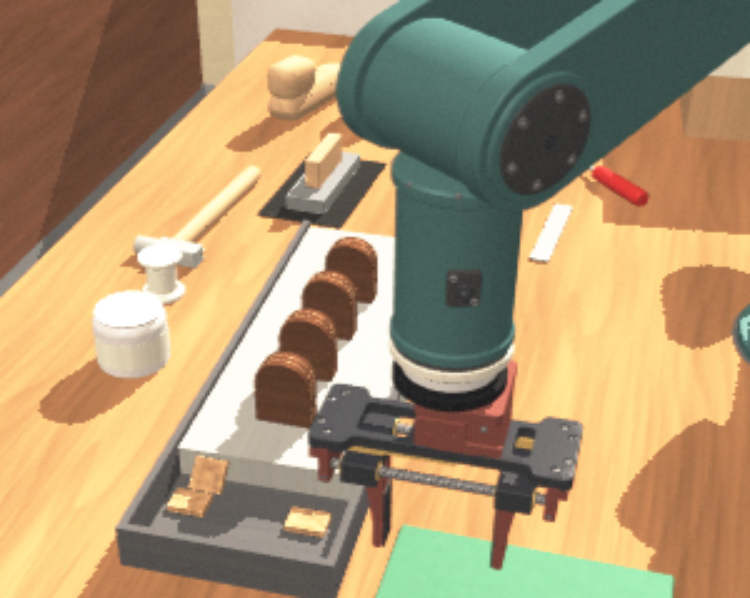

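View pics/top7.png

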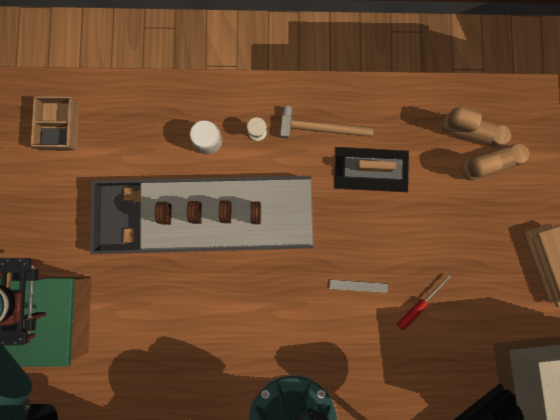

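Both views show four heels standing apart between the lips, top view columns 163–256 at row 212. The three chips are in the trough, one leaning on the end wall below deck level. The scraper is upright on its mat, the bystander objects are unmoved, and the arm is clear. Handing in.

```bash
python3 -c "
from rig import arm
print(arm.hand_in())"
```

```text
the job is handed in; nothing more can be done
None
```

I handed the job in at about 82 s: all three cork chips are in the trough (one leaning on its end wall), the scraper is upright on its mat, and all four heels stand apart on the deck, round end up.

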